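Refit the desiccant bay lid and lock its quarter-turn stud

TASK

Refit the loose lid on the open desiccant bay of the beige sensor unit: lay it on the ledges and slide its tongue fully home under the lip, the winged stud still up. Then press the stud down until its cross pin goes through the catch plate's slot, which may sit askew so feel for it, and turn it a quarter turn clockwise until it catches and stays down by itself. Work gently, never forcing lid or stud, and leave the slide box, two bottles and tape roll where they are.

Things in the scene. Friction and masses are not known exactly. Their poses are not given: they have to be found in the camera images.
- sensor_unit: beige instrument box fixed to the bench, 154 x 102 x 50 mm high (x, y, z), with an open bay in its top. Origin on the bench, below the middle of the closed lid; the box reaches from x = -65 mm (front) to +89 mm, with two metal connectors on the +x end. When the lid is home its frame coincides with this one, 40 mm higher
- bay_floor (a point): level of the two side ledges that carry the lid: unit x = 0, y = 0, z = 40 mm; axes as the unit. The bay is 65 mm wide, flaring to 70 mm at the rims (tops at z = 50 mm), and open at the front (-x), so the lid can be laid in 10 to 15 mm short of home and slid along +x
- bay_stop (a point): point on the wall that stops the tongue: unit x = 73 mm, y = 0, z = 42 mm; axes as the unit. A lip (from unit x = 66.5 mm on, underside at z = 46.5 mm, top 50 mm) covers the pocket before it. The tip of the tongue is here when the lid is home
- catch_seat (a point): middle of the steel catch plate under the stud, 1 mm below the ledges: unit x = -42 mm; axes as the unit, not as the plate. The plate's slot, 7.4 x 33 mm, lies across the unit (y) but sits askew by up to 45 degrees either way, held by stiff friction (0.3 N m); the lid hides it. Notches at right angles to the slot on the underside, stops beside them: the pin turns clockwise only (from above)
- lid: loose beige lid, 0.2 to 0.35 kg, a shallow inverted tray 130 x 62 x 10 mm high (x, y, z), starts lying upright on the bench. Origin at the middle of its underside. At its +x end a tongue 40 mm wide, 4 mm thick, level with the underside, reaches to x = 73 mm. On top a finger rib and, at x = -42 mm, y = 0, the captive sprung stud with a grey wing
- lid_rib (a point): top of the finger rib, for lifting and sliding the lid: lid x = 2 mm, y = 0, z = 26 mm. The rib is 10 mm thick (y), 32 mm long (x) and rises 16 mm above the lid's top
- lid_tongue (a point): tip of the tongue: lid x = 73 mm, y = 0, z = 2 mm; axes as the lid
- wing_top (a point): top of the stud's grey wing, on the stud's axis; 45 mm above the lid's underside with the stud up. The wing is a bar 12 mm thick, 30 mm long, 18 mm tall, a white line along it, on a round flange 32 mm across (flange top 17.5 mm below this point). It turns with the wing: the bar lies along this point's own y
- stud_press (a joint): m the stud is pressed down: 0 up (spring 0.9 N + 0.6 N per mm), 0.013 hard stop. Its round cross pin (28 x 5 mm, along the wing) meets the plate at 0.002, sinks part-way near the slot and passes only within about 5 degrees of it. From 0.011 it is through and can turn. Let go after a quarter turn it rises to 0.0085 into the notches; turned only partly it stays near 0.011
- stud_turn (a joint): angle of wing and pin, rad, growing clockwise seen from above; 0 = wing along lid y (across the lid). Turns easily from -1.1 to 2.9. The pin enters the slot somewhere between -0.8 and 0.8 and catches 1.57 after that; stops block it a few degrees beyond
- slide_box: loose blue slide box, 28 x 78 x 22 mm, bystander; origin at the middle of its underside
- bottle_salt: loose white bottle with red cap, 38 mm across, 72 mm tall, beside the unit, bystander; origin under its middle
- bottle_amber: loose brown bottle with black cap, 48 mm across, 98 mm tall, beside the unit, bystander; origin under its middle
- tape_roll: loose roll of tape, 68 mm across, 19 mm high, bystander; origin under its middle
Mind the look-alikes: they are no part of the job. Leave any turquoise look-alike of the lid alone.

How it is judged:
On the way, in this order (a step that is already met when the one before it is completed fails the run):
1. the lid lies home on the ledges with its tongue under the lip, the stud still up (x of lid_tongue in the frame of bay_stop between -0.003 and 0.003 m and y of lid_tongue in the frame of bay_stop between -0.004 and 0.004 m and z of lid_tongue in the frame of bay_stop between -0.002 and 0.003 m and angle between lid's own z axis and vertical below 0.05 rad and value of joint stud_press below 0.004 m), for 0.2 s.
2. the stud is pressed down until its pin has passed through the slot, the lid still home (x of lid_tongue in the frame of bay_stop between -0.003 and 0.003 m and y of lid_tongue in the frame of bay_stop between -0.004 and 0.004 m and z of lid_tongue in the frame of bay_stop between -0.002 and 0.003 m and angle between lid's own z axis and vertical below 0.05 rad and value of joint stud_press above 0.0102 m), for 0.1 s.
At the end, for the whole second after the job is handed in: The lid is home (tip of the tongue within 3 mm of the stop along x, 4 mm across, 2 mm below to 3 mm above it, lid level within 0.05 rad) and at rest; the stud has been turned past 0.6 rad and sits caught in its notches, between 6.8 and 9.7 mm down, by itself (x of lid_tongue in the frame of bay_stop between -0.003 and 0.003 m and y of lid_tongue in the frame of bay_stop between -0.004 and 0.004 m and z of lid_tongue in the frame of bay_stop between -0.002 and 0.003 m and angle between lid's own z axis and vertical below 0.05 rad and value of joint stud_press between 0.0068 and 0.0097 m and value of joint stud_turn above 0.6 rad and linear speed of lid below 0.01 m/s and velocity of joint stud_turn below 0.1 rad/s); the robot touches nothing.
It fails at once if lid or stud forced against the unit with more than 50 N (contact force between lid and sensor_unit above 50 N).
It fails at once if the blue slide box moved more than 15 mm (distance of slide_box from where it was at the start of the episode above 0.015 m).
It fails at once if the red-capped bottle moved more than 15 mm (distance of bottle_salt from where it was at the start of the episode above 0.015 m).
It fails at once if the brown bottle moved more than 15 mm (distance of bottle_amber from where it was at the start of the episode above 0.015 m).
It fails at once if the tape roll moved more than 15 mm (distance of tape_roll from where it was at the start of the episode above 0.015 m).
It also fails if it takes over 72 s, if anything falls off the work surface, if the arm or the gripper's body presses on something with over 40 N, if the wrist force passes 120 N, or if a joint passes its speed limit or range.

ROBOT

A 6-joint arm with a two-finger parallel gripper is mounted at the origin on a cart in front of the work surface, level with it; the furniture and walls round the work are solid. World frame = base frame: x ahead of the robot, y to its left, z up, the work surface at z = 0. Lengths are in m, angles in rad, forces in N, time in s.
With the tool pointing down it reaches from about 0.3 to 0.95 m from the base axis. Payload 3.1 kg.
Tool frame: the origin (TCP) lies at the very end of the fingers, on their centre line; the grasp point (between the pads) lies 19 mm behind it; z points along the fingers, y is the line along which they close (so a half turn about z gives the same grasp; the last joint's range is limited). The gripper opens to 85 mm and grips with 20 to 120 N. Pads are 22 mm wide; open, the fingers measure 114 mm over their backs; the gripper's body (76 mm by 85 mm) begins 54 mm behind the grasp point. The pads swing forward as they close: fully open they stand 13 mm farther back than shut.
Start: joints at [-1.377, 0.308, 1.634, -0, 1.2, -0.07], TCP at [0.163, -0.603, 0.195] pointing down, gripper open.
Joint ranges: [-3.06, 3.06], [-0.79, 1.96], [0.05, 2.63], [-1.19, 4.34], [0.05, 2.64], [-2.94, 2.94]. Speed limits (rad/s): [2.79, 2.79, 3.14, 3.14, 3.14, 3.14].

INTERFACE

Orientations are given as [roll, pitch, yaw] about the fixed x, y, z axes, in that order (R = Rz(yaw) Ry(pitch) Rx(roll)).
In Python, from cell import get_obs, camera, finish_job gives the robot as it stands.
- The arm moves only by the tool step_arm, never from a script. Its argument "targets" is a list of rows, each a list of 7 numbers: the opening, from -1 (shut) to 1 (fully open), then the shift along the tool's x, y, z in m, then the turn, a rotation vector about the tool's x, y, z in degrees. In form: [[jaw, dx, dy, dz, wx, wy, wz], ...]. A call has 1 to 10 rows; each row is the pose to reach, as a shift and turn from the pose commanded when the call began, along the tool's axes at that moment; what a row does not reach only later rows make up. A row lasts 1/8 s, in which the tool goes at most 62.5 mm and 10.7 degrees, less where a joint would pass 70% of its speed; a pose out of reach is approached as far as the arm can. A call with a gripper value outside its range is refused whole. The fingers move at their own pace and stop on an object; "newtons" is the grip in N (left out, the last holds). Time passes only in rows, so rows that repeat a pose let the fingers close. It gives the time, the measured TCP pose, the force, the opening and the grip force at its end, in the units of the state.
- get_obs(): the state, without advancing time (a new reading comes with each control period).
- camera(name): name is "side" or "top" or "wrist"; returns a dict with "pixels" (420x560x3 uint8, blue, green, red), "depth" (420x560 float32, m along the optical axis (not along the pixel's ray), 0 where there is no reading), "fx", "fy", "cx", "cy" (pixels), "rvec" (rotation vector, rad) and "tvec" (3), from world to camera coordinates, as OpenCV has them; the wrist camera has in their place "mount" (4x4, takes a point from camera to tool coordinates, whose origin is the TCP and whose axes are the flange's). Camera axes: x right, y down, z forward; pixel columns grow to the right and rows downward; lengths in m; the calibration is good to about 2 mm. The wrist camera is an equidistant fisheye: a pixel r from the principal point sees the ray r / f radians off the axis. A picture is of the moment at which its call begins: read the wrist's pose just before it.
- finish_job(): hands the job in; it is judged then, once.
The state is a dict: "time_s": time; "joints": joint angles; "joint_vel": joint speeds; "joint_efforts": joint torques, N m; "tcp_pos": TCP position; "tcp_rot": TCP orientation; "ft_force": force on the tool from outside, world axes, zero at the start; "torque": the same for the moment, N m; "grip_width": finger opening in m; "grasp_force": force on a finger pad.
Only numpy, scipy, OpenCV 4.12 (cv2) and the standard library are available. Lean on these libraries where they do the work, as an engineer would, in place of code of your own. Each camera call takes 0.05 s, during which the arm holds its last target. There are 200 camera calls.

## Working session

There is one attempt and no reset: what is moved stays moved. The work goes in short steps, Python scripts to look and compute and a tool call to move; the robot and the scene stay as the last step left them, time stands still between calls to the robot, and variables do not carry over. Pictures are saved under pics/ and viewed, at most 10 in all, crops included, and the job is handed in when it is done.

Besides the shell and the picture viewer there is one more tool, called after "Call:" by a JSON object that holds its "op" and its "data", one argument or row to a line. step_arm: Moves the arm, as the interface text tells. Its arguments: {"type":"object","properties":{"targets":{"type":"array","items":{"type":"array","items":{"type":"number"}}},"newtons":{"type":"number"}},"required":["targets"]}

```bash
mkdir -p pics; ls; cat > h.py <<'E'
import numpy as np, cv2
from scipy.spatial.transform import Rotation as R
from cell import get_obs, camera, finish_job
def pts(c):
    h,w=c["depth"].shape; v,u=np.mgrid[:h,:w]; d=c["depth"]
    p=np.stack([(u-c["cx"])/c["fx"]*d,(v-c["cy"])/c["fy"]*d,d],-1)
    M=cv2.Rodrigues(np.array(c["rvec"],float))[0]
    return (p-np.array(c["tvec"]).reshape(3))@M
E
python3 - <<'E'
from h import *
o=get_obs(); print(o)
for n in("top","side"):
    c=camera(n); cv2.imwrite(f"pics/{n}0.png",c["pixels"]); np.savez(f"{n}0.npz",**c)
    print(n,c["fx"],c["rvec"],c["tvec"])
E
```

```text
pics
{'time_s': 0.0, 'joints': array([-1.37671948e+00,  3.08991480e-01,  1.63522005e+00,  3.52553816e-05,
        1.19968240e+00, -6.96853239e-02]), 'joint_vel': array([-0.00186217, -0.0014    , -0.00025069,  0.00042339,  0.00193782,
       -0.00121871]), 'joint_efforts': array([ 7.59884078e-04, -4.15249944e+01, -2.76664531e+01,  6.22148946e-05,
        1.02984201e-02,  1.57961358e-05]), 'tcp_pos': array([ 0.16276338, -0.60248672,  0.19373963]), 'tcp_rot': array([-3.13929925e+00, -1.92981440e-04,  2.63749125e-01]), 'ft_force': array([-0.023022  ,  0.18593751,  0.18862585]), 'torque': array([ 0.02614429, -0.01499959,  0.01542787]), 'grasp_force': 0.0, 'grip_width': 0.08533034995401409}
top 542.2172458959911 [ 2.12189702 -2.17767502  0.14144796] [-0.08379023  0.56407835  1.09480941]
side 527.3197800341537 [ 0.52953551 -2.40831449  1.57377088] [0.44970352 0.18167214 0.84036959]
```

View pics/top0.png

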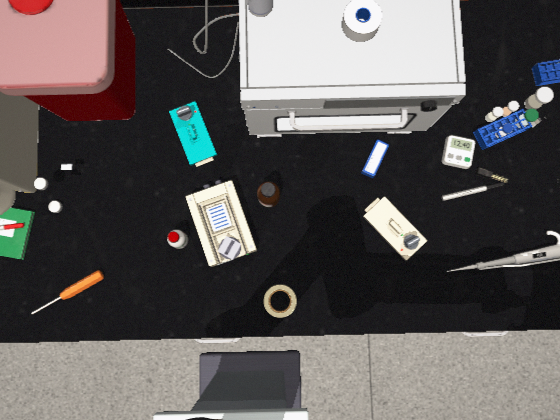

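View pics/side0.png

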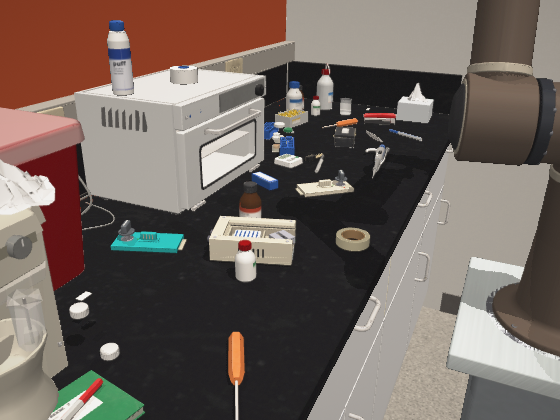

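The top view shows the unit at about (222,222) with its front end and catch plate at (230,247), and the connectors at the upper left. The lid is at (396,228), with its tongue at the upper left and the stud at (411,241). The salt bottle is at (177,238), amber at (268,193), tape at (281,301), slide box at (375,158) and the turquoise decoy at (192,133). Next I'll measure the poses.

```bash
python3 - <<'E'
from h import *
c=dict(np.load("top0.npz")); P=pts(c); im=c["pixels"]
def rect(m,name):
    q=P[m][:,:2].astype(np.float32); r=cv2.minAreaRect(q); print(name,m.sum(),r, cv2.boxPoints(r).round(4).tolist(),np.median(P[m][:,2])); return r
v,u=np.mgrid[:420,:560]; z=P[...,2]
def box(a,b,cc,d): return (u>=a)&(u<cc)&(v>=b)&(v<d)
print("bench z",np.median(z[box(100,270,200,300)]))
B=box(180,170,262,272)
rim=B&(abs(z-.05)<.004); rect(rim,"unit rim")
L=box(355,190,435,268)
rect(L&(abs(z-.010)<.004),"lid plate"); rect(L&(z>.004)&(z<.03),"lid all")
rect(L&(z>.02)&(u<404)&(v<236),"rib"); rect(L&(z>.036),"wing")
for n,b in dict(salt=(165,225,190,252),amber=(255,178,282,210),tape=(260,280,300,322),slide=(360,138,390,178)).items():
    rect(box(*b)&(z>.008),n); print(z[box(*b)].max())
np.set_printoptions(linewidth=250,suppress=True)
print((z[174:272:3,184:262:3]*1000).round().astype(int))
print((z[194:262:2,362:430:2]*1000).round().astype(int))
big=np.hstack([cv2.resize(im[172:272,180:265],None,fx=4.5,fy=4.5,interpolation=3),cv2.resize(im[190:290,360:435],None,fx=4.5,fy=4.5,interpolation=3)])
cv2.imwrite("pics/crop0.png",big);print(big.shape)
E
```

```text
bench z -0.00022479306367819085
unit rim 1545 ((0.5367546677589417, 0.011101402342319489), (0.15789073705673218, 0.1800902634859085), 82.03919219970703) [[0.436599999666214, -0.05460000038146973], [0.6150000095367432, -0.07959999889135361], [0.636900007724762, 0.07680000364780426], [0.4584999978542328, 0.10180000215768814]] 0.04951172430086523
lid plate 1412 ((0.5196976661682129, -0.3569137156009674), (0.13793152570724487, 0.12051690369844437), 53.22013854980469) [[0.4300999939441681, -0.37610000371932983], [0.5267000198364258, -0.448199987411499], [0.6093000173568726, -0.337799996137619], [0.5127000212669373, -0.2655999958515167]] 0.0094202878476129
lid all 1772 ((0.5190649032592773, -0.35741686820983887), (0.16891612112522125, 0.1654099076986313), 88.43342590332031) [[0.4341000020503998, -0.43959999084472656], [0.599399983882904, -0.4440999925136566], [0.6039999723434448, -0.275299996137619], [0.43869999051094055, -0.27070000767707825]] 0.00949766335991788
rib 80 ((0.4734956920146942, -0.22918306291103363), (0.029134061187505722, 0.28632599115371704), 20.64771842956543) [[0.4093999
[... 5693 characters left out ...]
  -2   -1    1   -4    1    4    0    4   49   51   53   40   37   22   16    0    2   -2    0    0   -4    2   -4   -1   -1   -1]
 [   1   -3   -3    0   -2    0   -2    0   52   48   43   23   -4   -3   -2    1    1    2   -5   -1    6    4   -1    0   -5   -1]
 [   4    1    0   -2    4   -1   -2    2   -1   -3    3   -1    6   -1    0   -2   -3    1   -5   -5   -2   -1   -4    4    0   -4]
 [  -2   -3    1   -3   -1   -2    1    2   -1   -1    0   -2   -4    2   -1   -2    2    3    1    1   -1    0    2    3    0    0]]
[[-3 -1 -3 ... -3 -2  0]
 [-1  0  3 ... -2 -2 -2]
 [-3  0  0 ...  3 -1 -6]
 ...
 [-1  0 -3 ...  3 -4 -1]
 [-1 -5 -4 ... -3  3  0]
 [ 1  3 -1 ... -5 -4 -3]]
(450, 720, 3)
```

View pics/crop0.png

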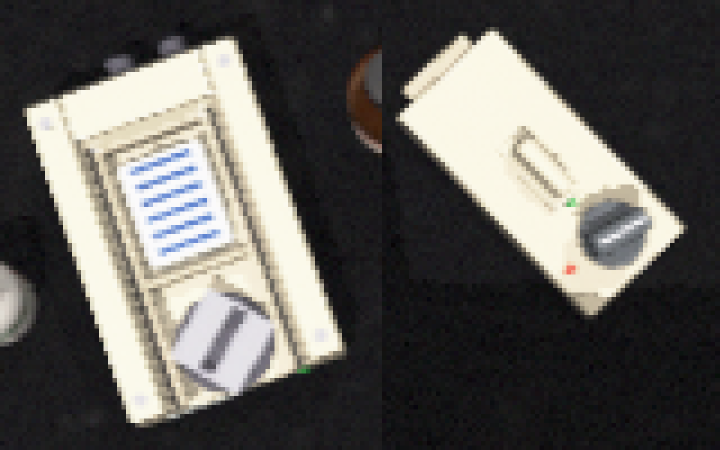

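The unit crop shows the silver catch plate, with its slot running from crop (243,305) to (208,368). The lid crop shows the tongue at the top left, the rib at about (540,165), and the wing's white line at (620,238). I'll fit both poses by silhouette.

```bash
cat >> h.py <<'E'
def bx(x0,x1,y0,y1,z0,z1): return np.array([[x,y,z] for x in(x0,x1) for y in(y0,y1) for z in(z0,z1)])/1000.
def cyl(x,y,r,z0,z1): 
    t=np.linspace(0,2*np.pi,40); return np.array([[x+r*np.cos(a),y+r*np.sin(a),z] for a in t for z in(z0,z1)])/1000.
UNIT=[bx(-65,89,-51,51,0,39),bx(-65,89,35,51,0,50),bx(-65,89,-51,-35,0,50),bx(66.5,89,-51,51,0,50)]
LID=[bx(-65,65,-31,31,0,10),bx(60,73,-20,20,0,4),bx(-14,18,-5,5,10,26),cyl(-42,0,16,10,27.5)]
def W(p,q): # pose q=(x,y,yaw) applied
    c,s=np.cos(q[2]),np.sin(q[2]); return np.c_[q[0]+c*p[:,0]-s*p[:,1],q[1]+s*p[:,0]+c*p[:,1],p[:,2]]
def proj(c,w):
    M=cv2.Rodrigues(np.array(c["rvec"],float))[0]; k=w@M.T+np.array(c["tvec"]).reshape(3)
    return np.c_[c["fx"]*k[:,0]/k[:,2]+c["cx"],c["fy"]*k[:,1]/k[:,2]+c["cy"]]
def plane(c,uv,z):
    M=cv2.Rodrigues(np.array(c["rvec"],float))[0]; C=-M.T@np.array(c["tvec"]).reshape(3)
    d=np.c_[(np.array(uv)-[c["cx"],c["cy"]])/[c["fx"],c["fy"]],np.ones(len(uv))]@M
    return C+d*((z-C[2])/d[:,2])[:,None]
def fit(c,mask,parts,q0,roi,K=8):
    from scipy.optimize import minimize
    a,b,e,f=roi; m=cv2.resize(mask[b:f,a:e].astype(np.float32),None,fx=K,fy=K,interpolation=cv2.INTER_LINEAR)
    def cost(q):
        r=np.zeros(m.shape,np.float32)
        for p in parts:
            h=cv2.convexHull(((proj(c,W(p,q))-[a,b]+.5)*K-.5).astype(np.float32))
            cv2.fillPoly(r,[np.round(h).astype(np.int32)],1.)
        return float(abs(r-m).sum())/K/K
    q=np.array(q0,float)
    for s in(1,.3,.1):
        S=np.vstack([q]+[q+np.eye(3)[i]*[.01,.01,.08]*s for i in range(3)])
        o=minimize(cost,q,method="Nelder-Mead",options=dict(initial_simplex=S,xatol=1e-5,fatol=.01)); q=o.x
    return q,o.fun
E
python3 - <<'E'
from h import *
c=dict(np.load("top0.npz")); im=c["pixels"].astype(float).max(2)
for n,pt,roi,uvs,zz in(("unit",UNIT,(184,170,262,275),[(222,225),(235,262),(208,190)],.05),("lid",LID,(355,190,435,268),[(396,228),(411,241),(380,208)],.01)):
    w=plane(c,uvs,zz); yaw=np.arctan2(*(w[2]-w[1])[[1,0]]); print(n,w.round(3).tolist(),yaw)
    for th in (60,90):
        m=im>th
        k,l=cv2.connectedComponents(m.astype(np.uint8)); x,y=uvs[0]
        if not m[y,x]: print("bad seed")
        m=(im/ 1.0).clip(0,2*th)/(2*th)*(cv2.dilate((l==l[y,x]).astype(np.uint8),np.ones((3,3)))>0)
        m=(l==l[y,x]).astype(np.float32); 
        f=cv2.morphologyEx(m,cv2.MORPH_CLOSE,np.ones((9,9)))
        q,r=fit(c,f,pt,[*(w[0][:2]),yaw],roi); print(th,q.round(4),np.degrees(q[2]).round(2),r,m.sum())
# depth-based plane bias and wing/slot lines
g=cv2.cvtColor(c["pixels"],cv2.COLOR_BGR2GRAY)
s=plane(c,[(180+243/4.5-.4,172+305/4.5-.4),(180+208/4.5-.4,172+368/4.5-.4)],.039); print("slot",s.round(4).tolist())
w=plane(c,[(360+(598-382)/4.5-.4,190+242/4.5-.4),(360+(650-382)/4.5-.4,190+224/4.5-.4)],.045); print("wing",w.round(4).tolist())
M=cv2.Rodrigues(c["rvec"])[0]; print("cam",(-M.T@c["tvec"]))
E
```

```text
unit [[0.53, 0.007, 0.05], [0.454, -0.018, 0.05], [0.604, 0.035, 0.05]] 0.34277600815596776
60 [0.5255 0.0077 0.3239] 18.56 167.028076171875 3908.0
90 [0.5258 0.0077 0.3255] 18.65 134.5389404296875 3842.0
lid [[0.519, -0.359, 0.01], [0.49, -0.39, 0.01], [0.563, -0.328, 0.01]] 0.7085845185853165
60 [ 0.5198 -0.3574  0.7321] 41.94 101.9598388671875 1993.0
90 [ 0.5198 -0.3576  0.7241] 41.49 72.01025390625 1892.0
slot [[0.5011, -0.0154, 0.039], [0.4726, 0.0011, 0.039]]
wing [[0.4831, -0.3735, 0.045], [0.4907, -0.3977, 0.045]]
cam [ 0.40938205 -0.10035262  1.1602364 ]
```

```bash
cat >> h.py <<'E'
def mv(xyz,yawdeg):
    o=get_obs(); Rc=R.from_euler("xyz",o["tcp_rot"]); t=R.from_euler("xyz",[np.pi,0,np.radians(yawdeg)])
    d=Rc.inv().apply(np.array(xyz)-o["tcp_pos"])*1000; w=np.degrees((Rc.inv()*t).as_rotvec())
    print("mm",d.round(1),"deg",w.round(2),"t",round(o["time_s"],2))
E
python3 - <<'E'
from h import *
mv((0.5213,-0.3562,0.17),41.7)
c=camera("wrist"); print(c["mount"],c["fx"],c["cx"],c["cy"])
E
```

```text
mm [ 410.4 -144.3   24.2] deg [ -0.12  -0.04 -26.59] t 0.1
[[-1.52059924e-03 -9.45643662e-01 -3.25201095e-01  8.47013820e-02]
 [ 9.99998808e-01 -1.52495837e-03 -2.41481997e-04 -2.02855827e-04]
 [-2.67562212e-04 -3.25201074e-01  9.45644854e-01 -1.77562882e-01]
 [ 0.00000000e+00  0.00000000e+00  0.00000000e+00  1.00000000e+00]] 325.19226210127806 281.398902076622 215.49903368495424
```

Call:
{"op": "step_arm", "data": {
  "targets": [
    [1,0.05,-0.02,0.003,0,0,-3],
    [1,0.11,-0.04,0.006,0,0,-7],
    [1,0.165,-0.058,0.01,0,0,-11],
    [1,0.22,-0.077,0.013,0,0,-15],
    [1,0.27,-0.095,0.016,0,0,-19],
    [1,0.325,-0.114,0.02,0,0,-23],
    [1,0.37,-0.13,0.022,0,0,-25],
    [1,0.41,-0.144,0.024,0,0,-26.6],
    [1,0.41,-0.144,0.024,0,0,-26.6],
    [1,0.41,-0.144,0.024,0,0,-26.6]
  ]
}}

```text
time_s: 1.4
tcp_pos: [0.5207, -0.3573, 0.1705]
tcp_rot: [-3.141, 0.001, 0.729]
ft_force: [-0.2, -0.2, -0.5]
grip_width: 0.0852
grasp_force: 0.0
```

```bash
python3 - <<'E'
from h import *
mv((0.5213,-0.3562,0.17),41.7)
o=get_obs(); c=camera("wrist"); cv2.imwrite("pics/w1.png",c["pixels"]); np.savez("w1.npz",tp=o["tcp_pos"],tr=o["tcp_rot"],**c)
E
```

```text
mm [ 1.2 -0.4  0.5] deg [-0.06  0.05  0.04] t 1.4
```

View pics/w1.png

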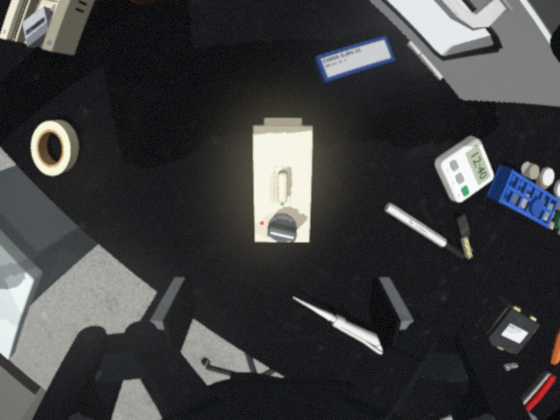

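The wrist picture shows the lid at (282,183): tongue up at (282,122), rib at (282,184), stud at (282,228). I'll fit its pose in this view.

```bash
cat >> h.py <<'E'
def Tcam(c):
    T=np.eye(4); T[:3,:3]=R.from_euler("xyz",c["tr"]).as_matrix(); T[:3,3]=c["tp"]; return T@c["mount"]
_p,_pl=proj,plane
def proj(c,w):
    if "mount" not in c: return _p(c,w)
    T=np.linalg.inv(Tcam(c)); k=w@T[:3,:3].T+T[:3,3]; r=np.hypot(k[:,0],k[:,1]); th=np.arctan2(r,k[:,2])/np.maximum(r,1e-9)
    return np.c_[c["fx"]*th*k[:,0]+c["cx"],c["fy"]*th*k[:,1]+c["cy"]]
def plane(c,uv,z):
    if "mount" not in c: return _pl(c,uv,z)
    a=(np.array(uv,float)-[c["cx"],c["cy"]])/[c["fx"],c["fy"]]; th=np.hypot(*a.T)
    T=Tcam(c); d=np.c_[a*(np.sin(th)/np.maximum(th,1e-9))[:,None],np.cos(th)]@T[:3,:3].T
    return T[:3,3]+d*((z-T[2,3])/d[:,2])[:,None]
def wrist(tag):
    o=get_obs(); c=camera("wrist"); cv2.imwrite(f"pics/{tag}.png",c["pixels"]); c=dict(c,tp=o["tcp_pos"],tr=o["tcp_rot"]); np.savez(tag+".npz",**c); return c
def comp(c,seed,th):
    m=(c["pixels"].max(2)>th).astype(np.uint8); l=cv2.connectedComponents(m)[1]
    return cv2.morphologyEx((l==l[seed[1],seed[0]]).astype(np.float32),cv2.MORPH_CLOSE,np.ones((9,9)))
E
python3 - <<'E'
from h import *
c=dict(np.load("w1.npz"))
for th in(100,130,160):
    m=comp(c,(270,150),th); q,r=fit(c,m,LID,[.52,-.357,.728],(230,100,330,260)); print(th,q.round(4),np.degrees(q[2]).round(2),round(r,1),m.sum())
r=plane(c,[(282,169),(282,202)],.026); print("rib",r.round(4).tolist())
b=np.degrees(1)
# wing line
g=c["pixels"][205:250,262:302]; cv2.imwrite("pics/w1c.png",np.hstack([cv2.resize(g,None,fx=9,fy=9,interpolation=3),cv2.resize(c["pixels"][155:210,262:302],(360,405),interpolation=3)]))
E
```

```text
100 [ 0.522  -0.357   0.7174] 41.11 241.0 7228.0
130 [ 0.522  -0.3571  0.7187] 41.18 479.0 6795.0
160 [ 0.5216 -0.3573  0.7202] 41.26 900.4 6223.0
rib [[0.5384, -0.3424, 0.026], [0.5125, -0.3654, 0.026]]
```

View pics/w1c.png

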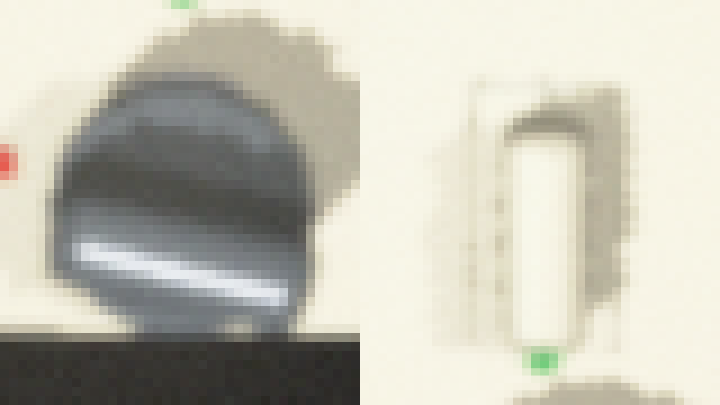

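The crop shows the wing's white line from image (269.8,232.3) to (293.5,237.6). The rib top spans (282.4,172.5) to (282.4,201.9).

```bash
python3 - <<'E'
from h import *
c=dict(np.load("w1.npz"))
w=plane(c,[(269.8,232.3),(293.5,237.6)],.045); d=w[1]-w[0]; print("wing",w.mean(0).round(4),np.linalg.norm(d),np.degrees(np.arctan2(d[1],d[0])))
r=plane(c,[(282.4,172.5),(282.4,201.9)],.026); d=r[0]-r[1]; print("rib",r.mean(0).round(4),np.linalg.norm(d),np.degrees(np.arctan2(d[1],d[0])))
q=(.5215,-.357,np.radians(41.3)); print(W(np.array([[.002,0,.026],[-.042,0,.045]]),q))
mv((.523,-.3557,.05),41.3)
E
```

```text
wing [ 0.4907 -0.3844  0.045 ] 0.024580942404052213 -61.9434338725993
rib [ 0.5244 -0.3554  0.026 ] 0.030956266722264897 41.70163320021938
[[ 0.52300253 -0.35568     0.026     ]
 [ 0.48994691 -0.38472007  0.045     ]]
mm [  3.5   0.3 120.6] deg [-0.04  0.04  0.38] t 1.45
```

Call:
{"op": "step_arm", "data": {
  "targets": [
    [-0.2,0.002,0,0.03,0,0,0.2],
    [-0.2,0.004,0,0.07,0,0,0.2],
    [-0.2,0.004,0,0.11,0,0,0.2],
    [-0.2,0.004,0,0.13,0,0,0.2],
    [-0.2,0.004,0,0.13,0,0,0.2],
    [-0.2,0.004,0,0.13,0,0,0.2]
  ]
}}

```text
time_s: 2.2
tcp_pos: [0.5252, -0.3562, 0.0427]
tcp_rot: [3.139, -0.001, 0.724]
ft_force: [0.6, 0.1, 0.1]
grip_width: 0.034
grasp_force: 0.0
```

```bash
python3 - <<'E'
from h import *
mv((.5235,-.3556,.013),41.5)
c=wrist("w2")
E
```

```text
mm [-0.9 -1.7 29.7] deg [ 0.17 -0.03 -0.02] t 2.2
```

View pics/w2.png

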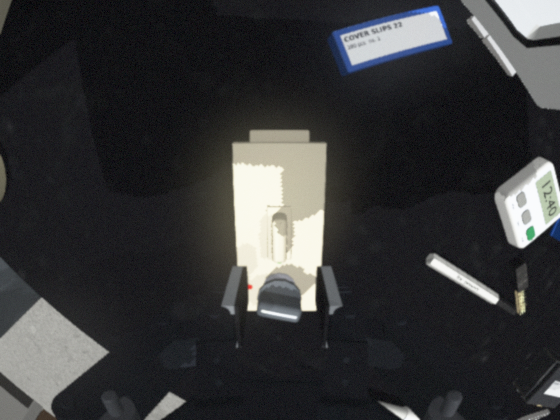

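The fingers straddle the lid at about (235,285) and (330,285), with the rib at (280,235) and the slide box clear. I'll check the TCP projection and refit the lid.

```bash
python3 - <<'E'
from h import *
c=dict(np.load("w2.npz"))
print("tcp px",proj(c,np.array([c["tp"]])),"expected rib", proj(c,W(np.array([[-.014,0,.026],[.018,0,.026]]),(.522,-.357,.722))))
m=comp(c,(260,190),60); m[255:]=0
r=plane(c,[(279.5,213),(279.5,262)],.026); print("rib ends",r.round(4).tolist(),r.mean(0))
# front plate edges at far end: tongue corners and plate corners
e=plane(c,[(233,143),(326,143)],.010); print("far edge",e.round(4).tolist(),np.degrees(np.arctan2(*(e[0]-e[1])[[1,0]]))-90, e.mean(0))
e=plane(c,[(234,200),(325,200)],.010); print(e.mean(0))
E
```

```text
tcp px [[281.26692595 252.49860388]] expected rib [[278.94941625 264.55007085]
 [278.82772668 219.72642702]]
rib ends [[0.5392, -0.3425, 0.026], [0.5132, -0.3653, 0.026]] [ 0.52618183 -0.35385512  0.026     ]
far edge [[0.5512, -0.2916, 0.01], [0.5911, -0.337, 0.01]] 41.32056739317224 [ 0.57115507 -0.31428863  0.01      ]
[ 0.54210812 -0.33981786  0.01      ]
```

Call:
{"op": "step_arm", "data": {
  "targets": [
    [-0.3,-0.001,-0.0012,0.015,0,0,0],
    [-0.3,-0.001,-0.0012,0.03,0,0,0],
    [-0.3,-0.001,-0.0012,0.03,0,0,0],
    [-1,-0.001,-0.0012,0.03,0,0,0],
    [-1,-0.001,-0.0012,0.03,0,0,0],
    [-1,-0.001,-0.0012,0.03,0,0,0]
  ],
  "newtons": 60
}}

```text
time_s: 3.0
tcp_pos: [0.523, -0.3549, 0.0115]
tcp_rot: [3.141, -0.0, 0.725]
ft_force: [-0.3, -0.4, -0.2]
grip_width: 0.0
grasp_force: 0.0
```

```bash
python3 - <<'E'
from h import *
c=wrist("w3"); print(get_obs()["grip_width"],proj(c,np.array([c["tp"]])))
s=camera("side"); i=s["pixels"][140:240,260:420]
cv2.imwrite("pics/w3v.png",np.hstack([cv2.resize(c["pixels"][100:400,160:400],(480,600)),cv2.resize(i,(320,200)).repeat(1,0) if 0 else cv2.copyMakeBorder(cv2.resize(i,(320,200),interpolation=3),0,400,0,0,cv2.BORDER_CONSTANT)]))
E
```

```text
-0.00018762919311835966 [[281.26145563 252.49974202]]
```

View pics/w3v.png

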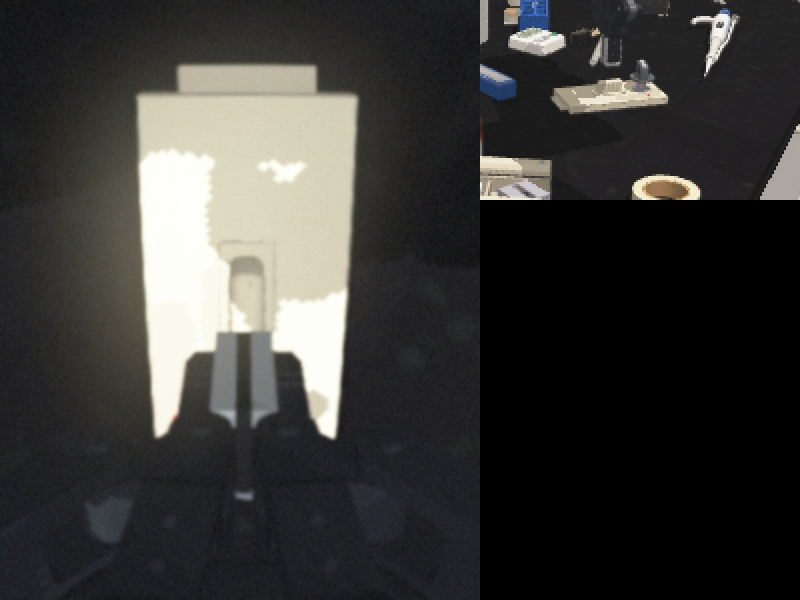

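The wrist crop shows the fingers nearly shut just on the stud side of the rib. The side crop suggests they sit well above it. I'll check the projections before acting.

```bash
python3 - <<'E'
from h import *
o=get_obs(); print(o["joints"].round(4),o["tcp_pos"],o["grip_width"],o["ft_force"])
for n in("side","top"):
    c=camera(n); print(n,"tcp",proj(c,np.array([o["tcp_pos"]])).round(1),"rib top",proj(c,W(np.array([[.002,0,.026]]),(.5222,-.357,.722))).round(1))
    if n=="side":
        cv2.imwrite("pics/s4.png",cv2.resize(c["pixels"][0:230,240:500],(678,600),interpolation=3))
E
```

```text
[-0.665   0.5387  1.7215 -0.      0.8808  0.1812] [ 0.52290049 -0.35475048  0.01133802] -7.097674747557916e-05 [ 0.16562263  0.34814144 -0.83951819]
side tcp [[324.7 186.2]] rib top [[324.8 180.6]]
top tcp [[393.9 226. ]] rib top [[395.8 224.9]]
```

View pics/s4.png

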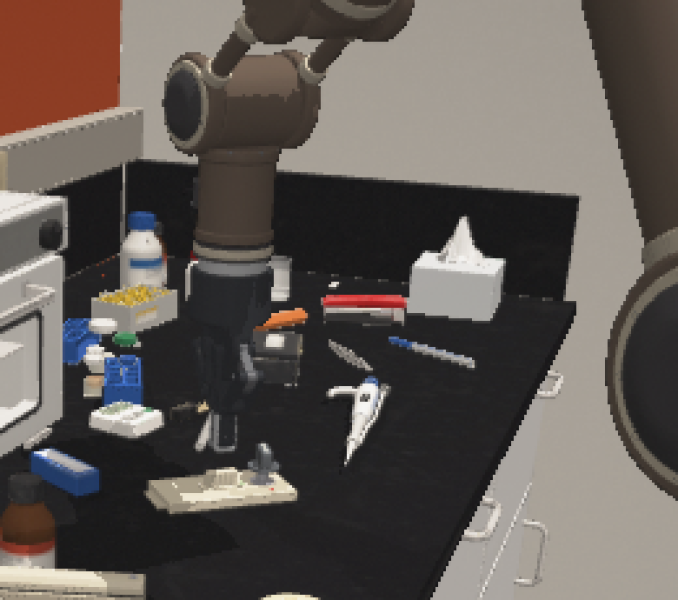

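```bash
python3 - <<'E'
from h import *
c=dict(np.load("w3.npz")); s=camera("side"); t=R.from_euler("xyz",c["tr"])
for d in(0,.01,.015,.02,.025,.03,.035):
    p=[c["tp"]+t.apply([x,0,-d]) for x in(.011,0,-.011)]
    print(d,proj(c,np.array(p))[:,1].round(1),proj(s,np.array(p)).round(1).tolist())
# wrist depth of fingertips, lid
print(np.unique(c["depth"][255:300:5,268:296:3].round(3),return_counts=False)[:40])
for px in((272,275),(294,275),(272,268),(295,290),(250,160),(260,150)):
    print(px,c["depth"][px[1],px[0]])
T=Tcam(c)
for px in((272,272),(294,272),(272,290),(294,290),(250,160),(300,150)):
    a=(np.array(px)-[c["cx"],c["cy"]])/c["fx"]; th=np.hypot(*a); D=c["depth"][px[1],px[0]]
    k=np.r_[a/th*np.tan(th)*D,D,1]; print(px,(T@k)[:3].round(4), (c["mount"]@k)[:3].round(4))
E
```

```text
0 [235.7 252.5 268.5] [[320.6, 186.6], [324.6, 186.1], [328.7, 185.7]]
0.01 [242.5 260.  276.5] [[320.8, 182.8], [324.9, 182.4], [328.9, 182.0]]
0.015 [246.2 264.  280.8] [[320.9, 181.0], [325.0, 180.6], [329.0, 180.2]]
0.02 [250.  268.2 285.3] [[321.0, 179.1], [325.1, 178.7], [329.1, 178.3]]
0.025 [254.1 272.6 289.9] [[321.1, 177.2], [325.2, 176.8], [329.3, 176.4]]
0.03 [258.4 277.2 294.9] [[321.2, 175.3], [325.3, 174.9], [329.4, 174.6]]
0.035 [262.9 282.1 300. ] [[321.3, 173.5], [325.4, 173.1], [329.5, 172.7]]
[0.129 0.13  0.131 0.133 0.134 0.135 0.136 0.137 0.138 0.14  0.141 0.142
 0.145 0.146 0.147 0.149 0.15  0.181 0.182 0.183 0.184 0.185 0.186 0.192
 0.197 0.198 0.199 0.2   0.201]
(272, 275) 0.14534904
(294, 275) 0.14615302
(272, 268) 0.15258622
(295, 290) 0.13406587
(250, 160) 0.18019824
(260, 150) 0.17817034
(272, 272) [ 0.5293 -0.3436  0.0577] [ 0.0121 -0.0042 -0.0463]
(294, 272) [ 0.5358 -0.3514  0.0572] [ 0.0118  0.0059 -0.0458]
(272, 290) [ 0.5291 -0.3443  0.0725] [ 0.0116 -0.0039 -0.061 ]
(294, 290) [ 0.5348 -0.3516  0.0717] [ 0.011   0.0054 -0.0602]
(250, 160) [ 0.5531 -0.305   0.0085] [ 0.0556 -0.0175  0.003 ]
(300, 150) [ 0.5758 -0.3223  0.0079] [0.0611 0.0106 0.0036]
```

Two cameras and the failed closing agree: the visible fingertips end about 37 mm short of the reported TCP. So I'll reopen, lower about 30 mm while watching the force, and check again.

Call:
{"op": "step_arm", "data": {
  "targets": [
    [-0.3,0,0.001,0,0,0,0],
    [-0.3,0,0.001,0,0,0,0],
    [-0.3,0,0.001,0.008,0,0,0],
    [-0.3,0,0.001,0.016,0,0,0],
    [-0.3,0,0.001,0.024,0,0,0],
    [-0.3,0,0.001,0.03,0,0,0],
    [-0.3,0,0.001,0.03,0,0,0]
  ]
}}

```text
time_s: 4.12
tcp_pos: [0.5227, -0.3548, -0.02]
tcp_rot: [-3.14, 0.0, 0.725]
ft_force: [-0.6, 0.4, 0.4]
grip_width: 0.0297
grasp_force: 0.0
```

```bash
python3 - <<'E'
from h import *
c=wrist("w5"); s=camera("side")
print(get_obs()["ft_force"])
g=cv2.hconcat([cv2.resize(c["pixels"][130:330,180:380],(500,500),interpolation=3),cv2.resize(s["pixels"][120:220,290:350],(300,500),interpolation=3)])
cv2.imwrite("pics/v5.png",g)
E
```

```text
[-0.23983536 -1.11669448  0.10720531]
```

View pics/v5.png

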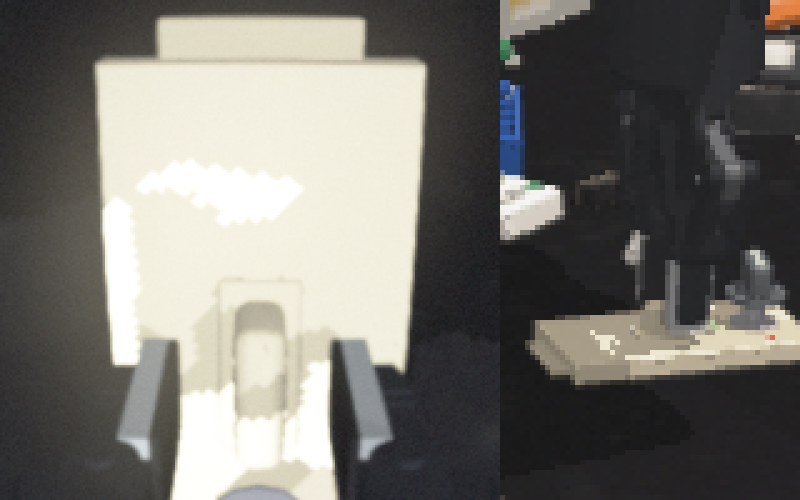

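The fingers straddle the rib, which sits about 1.3 mm toward tool +y. The tips are a few mm above the lid plate. I'll centre on it, go down 3 mm, close and lift slightly.

Call:
{"op": "step_arm", "data": {
  "targets": [
    [-0.3,0,0.0013,0.003,0,0,0],
    [-0.3,0,0.0013,0.003,0,0,0],
    [-1,0,0.0013,0.003,0,0,0],
    [-1,0,0.0013,0.003,0,0,0],
    [-1,0,0.0013,0.003,0,0,0],
    [-1,0,0.0013,0.003,0,0,0]
  ],
  "newtons": 60
}}

```text
time_s: 4.97
tcp_pos: [0.5244, -0.3565, -0.0217]
tcp_rot: [3.141, -0.0, 0.725]
ft_force: [-0.0, 0.2, 1.7]
grip_width: 0.0081
grasp_force: 61.7
```

Call:
{"op": "step_arm", "data": {
  "targets": [
    [-1,0,0,-0.01,0,0,0],
    [-1,0,0,-0.03,0,0,0],
    [-1,0,0,-0.07,0,0,0],
    [-1,0,0,-0.11,0,0,0],
    [-1,0,0,-0.15,0,0,0],
    [-1,0,0,-0.15,0,0,0],
    [-1,0,0,-0.15,0,0,0]
  ]
}}

```text
time_s: 5.85
tcp_pos: [0.5235, -0.3558, 0.1277]
tcp_rot: [-3.141, 0.0, 0.725]
ft_force: [-1.0, 1.2, -2.9]
grip_width: 0.008
grasp_force: 61.3
```

```bash
python3 - <<'E'
from h import *
np.set_printoptions(linewidth=200,suppress=True)
o=get_obs(); print(o["tcp_pos"],o["ft_force"],o["torque"],o["grip_width"])
c=wrist("w6"); b=dict(np.load("w5.npz"))
# compare lid in-hand vs w5 (same grasp): print row/col intensity profiles
for k in(b,c):
    g=k["pixels"].max(2).astype(int)
    print(g[130:170,282]); print(g[170,205:360:1])
c0=dict(np.load("top0.npz")); 
print("amber cap",plane(c0,[(268,190)],.098),"salt",plane(c0,[(177,238)],.072))
q=(.5257,.0077,np.radians(18.6)); print("home rib",W(np.array([[.002,0,0],[-.013,0,0]]),q))
E
```

```text
[ 0.52349905 -0.35577616  0.12768752] [-0.96007108  1.18402552 -2.9034732 ] [ 0.04112359 -0.01520345 -0.01323766] 0.007964519337676914
[ 68  68  69  67  74  94 143 197 220 225 226 227 226 226 227 227 225 226 226 225 228 228 223 209 205 220 238 241 241 241 242 243 241 243 243 243 241 242 243 243]
[ 62  65  69  66  67  67  69  69  68  69  74  74  77 125 204 234 238 239 240 239 240 240 240 241 239 241 241 241 241 240 241 241 241 241 242 241 240 242 241 241 242 243 242 242 242 241 242 242 242
 243 242 242 242 242 243 243 243 243 243 242 242 243 243 243 243 243 243 243 243 244 243 243 243 244 242 243 243 243 244 243 243 244 243 244 242 244 243 243 243 243 243 244 244 242 243 243 242 242
 243 243 242 241 243 242 242 242 242 242 242 242 241 243 241 241 241 242 241 241 241 242 242 241 241 242 242 241 240 240 241 241 242 242 241 242 242 241 242 240 241 241 240 242 240 229 184 106  70
  64  62  63  59  57  54  58  57]
[ 47  54  48  49  54  54  83 133 173 186 188 188 188 189 188 188 189 187 186 188 189 187 187 178 162 160 188 206 211 213 214 212 212 212 212 210 213 216 213 213]
[ 50  49  48  48  51  52  55  55  56  66 105 166 198 206 206 207 208 205 207 206 208 210 208 208 210 210 208 209 210 209 212 210 211 209 212 213 213 210 210 210 210 210 212 210 212 211 212 211 209
 212 214 211 214 210 212 213 211 213 211 211 216 212 213 212 214 211 213 214 214 211 214 213 214 213 213 213 212 211 216 213 213 211 212 215 213 213 211 212 214 213 212 215 212 214 214 214 213 213
 212 212 213 214 212 213 213 212 213 214 209 212 212 215 212 212 211 213 210 213 212 214 213 210 213 212 211 214 212 210 210 212 212 210 213 212 211 212 213 211 210 213 210 199 159  98  56  50  45
  47  48  48  48  46  42  43  46]
amber cap [[ 0.59275442 -0.08982082  0.098     ]] salt [[0.50414357 0.0959473  0.072     ]]
home rib [[0.52759554 0.00833792 0.        ]
 [0.51337901 0.00355353 0.        ]]
```

```bash
python3 - <<'E'
from h import *
mv((.5143,.0039,.1277),18.6)
c=dict(np.load("w6.npz")); g=c["pixels"].max(2).astype(float); zt=c["tp"][2]+.0317
T=R.from_euler("xyz",c["tr"])
def edge(a,th):  # subpixel crossing up then down
    i=np.where((a[:-1]<th)&(a[1:]>=th))[0][0]; j=np.where((a[:-1]>=th)&(a[1:]<th))[0][-1]
    return i+(th-a[i])/(a[i+1]-a[i]), j+(th-a[j])/(a[j+1]-a[j])
for r in(160,175,190,205):
    e=edge(g[r,195:370],125); p=plane(c,[(195+e[0],r),(195+e[1],r)],zt); q=T.inv().apply(p-c["tp"])*1000; print(r,np.add(e,195).round(1),q.round(1).tolist(), q[:,1].mean().round(2))
p=plane(c,[(250,154.7),(310,154.7)],zt); print("far edge",T.inv().apply(p-c["tp"])*1000)
for col in(240,260,282,300,320):
    e=edge(g[125:200,col],115)[0]+125; print(col,e.round(2),end=" ")
E
```

```text
mm [ 231.7 -274.6   -0.5] deg [-0.17  0.07 22.91] t 5.9
160 [214.7 348.2] [[61.5, -30.4, -31.7], [61.4, 30.8, -31.7]] 0.19
175 [215.4 347.6] [[54.4, -30.4, -31.7], [54.3, 30.8, -31.7]] 0.19
190 [216.2 346.7] [[47.2, -30.4, -31.7], [47.1, 30.8, -31.7]] 0.16
205 [216.9 345.8] [[39.9, -30.5, -31.7], [39.8, 30.7, -31.7]] 0.11
far edge [[ 63.61143754 -14.02061324 -31.69727949]
 [ 63.55805924  13.08890281 -31.72508732]]Traceback (most recent call last):
  File "<stdin>", line 12, in <module>
  File "<stdin>", line 6, in edge
IndexError: index -1 is out of bounds for axis 0 with size 0
```

Call:
{"op": "step_arm", "data": {
  "targets": [
    [-1,0.02,-0.023,0,0,0,2],
    [-1,0.048,-0.057,0,0,0,5],
    [-1,0.081,-0.096,0,0,0,8],
    [-1,0.113,-0.134,0,0,0,11],
    [-1,0.145,-0.172,0,0,0,14],
    [-1,0.177,-0.21,0,0,0,17.5],
    [-1,0.21,-0.249,0,0,0,20.5],
    [-1,0.225,-0.267,0,0,0,22],
    [-1,0.2317,-0.2746,0,0,0,22.9],
    [-1,0.2317,-0.2746,0,0,0,22.9]
  ]
}}

```text
time_s: 7.15
tcp_pos: [0.5148, 0.003, 0.1269]
tcp_rot: [-3.141, 0.002, 0.326]
ft_force: [-0.6, -1.0, -2.8]
grip_width: 0.0082
grasp_force: 61.2
```

```bash
python3 - <<'E'
from h import *
mv((.5143,.0039,.085),18.6)
E
```

```text
mm [-0.1 -1.  41.9] deg [-0.03  0.12  0.08] t 7.15
```

Call:
{"op": "step_arm", "data": {
  "targets": [
    [-1,0,-0.0005,0.02,0,0,0],
    [-1,0,-0.0005,0.045,0,0,0],
    [-1,0,-0.0005,0.065,0,0,0],
    [-1,0,-0.0005,0.065,0,0,0],
    [-1,0,-0.0005,0.065,0,0,0]
  ]
}}

```text
time_s: 7.78
tcp_pos: [0.5162, 0.0025, 0.0635]
tcp_rot: [3.141, -0.001, 0.324]
ft_force: [-0.6, -0.3, -1.7]
grip_width: 0.0078
grasp_force: 61.1
```

```bash
python3 - <<'E'
from h import *
c=wrist("w7"); print(c["tp"],c["tr"])
cv2.imwrite("pics/v7.png",cv2.resize(c["pixels"][60:320,110:450],(785,600),interpolation=3))
g=c["pixels"].max(2).astype(int)
for r in(150,175,200): print(r,g[r,120:215].tolist(),g[r,345:440].tolist())
E
```

```text
[0.51619185 0.00250259 0.0634636 ] [ 3.14107645e+00 -7.43751785e-04  3.23904333e-01]
150 [40, 45, 43, 43, 43, 44, 44, 43, 43, 44, 42, 42, 47, 45, 49, 47, 49, 49, 50, 45, 46, 48, 46, 52, 50, 46, 51, 47, 52, 54, 53, 54, 55, 56, 59, 56, 59, 59, 61, 58, 58, 60, 55, 61, 58, 62, 65, 67, 66, 67, 70, 70, 71, 74, 75, 75, 75, 75, 81, 78, 81, 85, 82, 86, 81, 86, 87, 88, 86, 90, 91, 91, 94, 97, 96, 150, 231, 251, 254, 254, 254, 254, 254, 254, 254, 254, 254, 254, 254, 254, 254, 254, 254, 254, 254] [216, 214, 212, 215, 214, 212, 213, 213, 211, 214, 214, 210, 210, 212, 211, 214, 205, 183, 123, 71, 53, 51, 50, 53, 47, 52, 47, 46, 43, 50, 47, 44, 43, 46, 43, 43, 45, 42, 41, 39, 38, 39, 35, 39, 36, 35, 37, 37, 35, 35, 35, 32, 32, 28, 37, 39, 45, 52, 69, 101, 122, 132, 134, 135, 131, 133, 134, 134, 136, 136, 129, 125, 121, 122, 120, 123, 127, 121, 106, 102, 96, 99, 97, 96, 89, 75, 58, 39, 46, 45, 45, 46, 49, 52, 54]
175 [48, 48, 45, 44, 51, 44, 48, 50, 53, 64, 83, 105, 123, 143, 154, 159, 161, 165, 166, 163, 161, 160, 161, 163, 158, 144, 128, 109, 102, 100, 101, 103, 114, 122, 140, 152, 156, 163, 160, 
[... 815 characters left out ...]
192, 189, 187, 181, 180, 178, 178, 172, 166, 161, 157, 146, 142, 133, 111, 93, 86, 97, 113, 122, 129, 130, 134, 131, 124, 114, 97, 77, 69, 71, 70, 72, 73, 72, 71, 74, 74, 75, 75, 75, 77, 77, 78, 80, 81, 83, 84, 85, 101, 145, 182, 189, 185, 189, 187, 184, 190, 184, 190, 187, 186, 185, 187, 190, 189] [193, 195, 205, 216, 213, 214, 215, 212, 212, 211, 213, 209, 209, 206, 191, 132, 68, 41, 39, 35, 39, 33, 34, 39, 38, 31, 27, 30, 38, 31, 33, 29, 29, 29, 27, 28, 30, 27, 33, 25, 26, 21, 29, 27, 26, 29, 25, 22, 26, 18, 18, 28, 26, 25, 28, 27, 23, 24, 27, 22, 24, 18, 16, 20, 20, 21, 20, 27, 25, 19, 20, 25, 22, 21, 25, 24, 21, 28, 25, 22, 22, 30, 42, 57, 80, 101, 114, 117, 107, 98, 82, 72, 68, 64, 66]
```

View pics/v7.png

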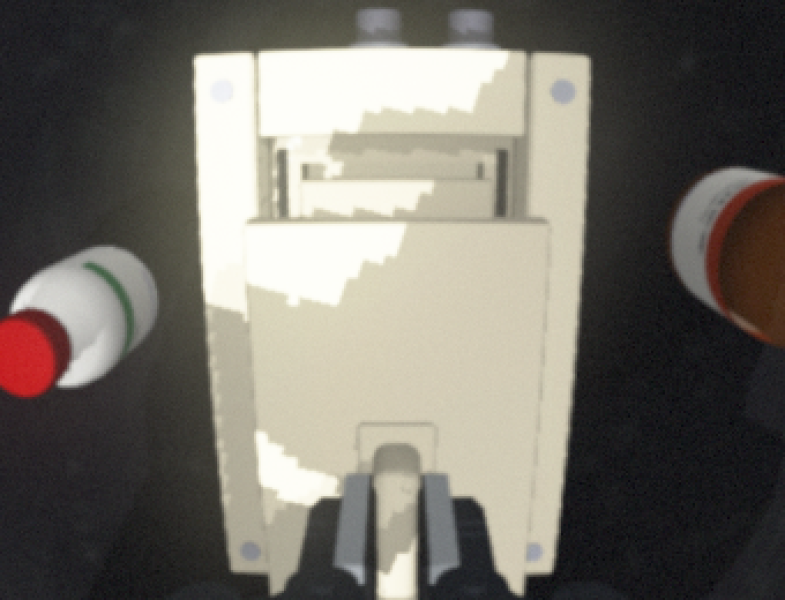

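The view shows the lid over the bay. The unit's rim corners are at crop (194,56), (590,57), (230,572) and (553,575), and the lip edge is at row 135. The lid's far edge is at row 220, spanning columns 246 to 550. The bottles are clear on either side.

```bash
python3 - <<'E'
from h import *
from scipy.optimize import least_squares
c=dict(np.load("w7.npz")); T=R.from_euler("xyz",c["tr"])
px=lambda X,Y:(110+(X+.5)/2.309-.5,60+(Y+.5)/2.308-.5)
rim=[px(194,56),px(590,57),px(230,572),px(553,575)]; mod=np.array([[.089,.051,.05],[.089,-.051,.05],[-.065,.051,.05],[-.065,-.051,.05]])
P=plane(c,rim,.05); print(P.round(4).tolist())
f=lambda q:(W(mod,q)-P)[:,:2].ravel()
s=least_squares(f,[.5257,.0077,.325]); print("unit",s.x.round(4),np.degrees(s.x[2]).round(2),(s.fun*1000).round(1))
q=s.x
lip=plane(c,[px(258,135),px(527,135)],.05); print("lip unit x", [((l[:2]-q[:2])@[np.cos(q[2]),np.sin(q[2])]*1e3).round(1) for l in lip])
g=c["pixels"].max(2).astype(float); zt=c["tp"][2]+.0317
e=plane(c,[px(246,221),px(550,221)],zt); print("lid far edge tool",T.inv().apply(e-c["tp"])*1e3)
i=lambda w:np.c_[(w[:,:2]-q[:2])@np.array([[np.cos(q[2]),-np.sin(q[2])],[np.sin(q[2]),np.cos(q[2])]])]*1e3
print("lid far edge in unit",i(e),"tcp in unit",i(c["tp"][None]),"yaw tool-unit",np.degrees(c["tr"][2]-q[2]))
E
```

```text
[[0.5952, 0.0834, 0.05], [0.6267, -0.0121, 0.05], [0.451, 0.0359, 0.05], [0.482, -0.0604, 0.05]]
unit [0.5273 0.0079 0.3185] 18.25 [ 0.6  0.9  1.1 -0.5 -1.3  0.1 -0.4 -0.5]
lip unit x [np.float64(66.8), np.float64(67.0)]
lid far edge tool [[ 63.57909751 -29.90644232 -31.66816367]
 [ 63.49667233  30.25706295 -31.63716846]]
lid far edge in unit [[ 51.11821795  28.60398711]
 [ 51.36241953 -31.559087  ]] tcp in unit [[-12.27393386  -1.66339818]] yaw tool-unit 0.31105827377171547
```

Call:
{"op": "step_arm", "data": {
  "targets": [
    [-1,0,-0.0015,0.01,0,0,0.3],
    [-1,0,-0.0015,0.022,0,0,0.3],
    [-1,0,-0.0015,0.032,0,0,0.3],
    [-1,0,-0.0015,0.032,0,0,0.3],
    [-1,0,-0.0015,0.032,0,0,0.3],
    [-1,0,-0.0015,0.032,0,0,0.3]
  ]
}}

```text
time_s: 8.57
tcp_pos: [0.5155, 0.0048, 0.0313]
tcp_rot: [3.141, -0.001, 0.32]
ft_force: [0.1, 0.7, -2.5]
grip_width: 0.0079
grasp_force: 61.1
```

```bash
cat >> h.py <<'E'
Q=(.5273,.0079,.3185)
def inunit(w):
    w=np.atleast_2d(w); return np.c_[(w[:,:2]-Q[:2])@np.array([[np.cos(Q[2]),-np.sin(Q[2])],[np.sin(Q[2]),np.cos(Q[2])]]),w[:,2]]*1e3
def st():
    o=get_obs(); Ru=R.from_euler("z",Q[2]); print("unit mm",inunit(o["tcp_pos"]).round(2),"yaw-rel",np.degrees(o["tcp_rot"][2]-Q[2]).round(2),"F unit",Ru.inv().apply(o["ft_force"]).round(2),"M",Ru.inv().apply(o["torque"]).round(3),"t",round(o["time_s"],2)); return o
E
python3 - <<'E'
from h import *
st()
E
```

```text
unit mm [[-12.16   0.71  31.33]] yaw-rel 0.07 F unit [ 0.34  0.6  -2.49] M [-0.044 -0.029  0.039] t 8.57
```

```bash
cat >> h.py <<'E'
def unit_in_tool(c,rows=range(95,185,10),z=.05):
    g=c["pixels"].max(2).astype(float); g=cv2.GaussianBlur(g,(3,3),0); T=R.from_euler("xyz",c["tr"]); out=[]
    for r in rows:
        a=g[r]; i=281
        # outermost bright->dark steep edges, scanning out from +-60 px
        l=next(k for k in range(225,120,-1) if a[k-4]<.62*a[k+2] and a[k-4]<112); rr=next(k for k in range(338,440) if a[k+4]<.45*a[k-2])
        gl=np.diff(a[l-8:l+6]); L=l-8+gl.argmax()+.5; gr=np.diff(a[rr-6:rr+8]); Rr=rr-6+gr.argmin()+.5
        q=T.inv().apply(plane(c,[(L,r),(Rr,r)],z)-c["tp"])*1e3; out.append([r,L,Rr,*q[:,1],q[:,0].mean(),q[:,1].mean(),q[1,1]-q[0,1]])
    return np.array(out).round(2)
E
python3 - <<'E'
from h import *
np.set_printoptions(linewidth=200,suppress=True)
print(unit_in_tool(dict(np.load("w7.npz"))))
st(); c=wrist("w8"); print(unit_in_tool(c)); st()
E
```

```text
[[ 95.   193.5  365.5  -51.79  49.29  93.88  -1.25 101.09]
 [105.   193.5  364.5  -51.95  48.82  87.85  -1.57 100.77]
 [115.   194.5  364.5  -51.53  48.98  81.83  -1.27 100.51]
 [125.   194.5  364.5  -51.75  49.18  75.81  -1.29 100.93]
 [135.   194.5  363.5  -52.01  48.79  69.77  -1.61 100.8 ]
 [145.   195.5  363.5  -51.68  49.05  63.7   -1.32 100.73]
 [155.   195.5  362.5  -52.01  48.71  57.59  -1.65 100.72]
 [165.   196.5  362.5  -51.74  49.04  51.42  -1.35 100.78]
 [175.   196.5  361.5  -52.13  48.76  45.19  -1.69 100.9 ]]
unit mm [[-12.16   0.71  31.33]] yaw-rel 0.07 F unit [ 0.34  0.6  -2.49] M [-0.044 -0.029  0.039] t 8.57
[[ 95.   181.5  384.5  -49.33  50.82  92.9    0.74 100.14]
 [105.   181.5  384.5  -49.48  50.96  87.85   0.74 100.44]
 [115.   181.5  384.5  -49.66  51.13  82.81   0.73 100.79]
 [125.   182.5  383.5  -49.35  50.81  77.73   0.73 100.16]
 [135.   182.5  382.5  -49.6   50.52  72.65   0.46 100.11]
 [145.   183.5  382.5  -49.35  50.79  67.56   0.72 100.14]
 [155.   183.5  382.5  -49.66  51.1   62.44   0.72 100.76]
 [165.   184.5  381.5  -49.47  50.9   57.25   0.71 100.37]
 [175.   185.5  380.5  -49.31  50.73  52.02   0.71 100.04]]
unit mm [[-12.18   0.72  31.38]] yaw-rel 0.07 F unit [ 0.06 -0.41 -2.88] M [ 0.017 -0.034 -0.054] t 8.62
```

Call:
{"op": "step_arm", "data": {
  "targets": [
    [-1,0,0.0005,0.003,0,0,0],
    [-1,0,0.0005,0.006,0,0,0],
    [-1,0,0.0005,0.008,0,0,0],
    [-1,0,0.0005,0.01,0,0,0],
    [-1,0,0.0005,0.01,0,0,0]
  ]
}}

```text
time_s: 9.25
tcp_pos: [0.5149, 0.0043, 0.0207]
tcp_rot: [-3.141, 0.001, 0.32]
ft_force: [-0.7, 0.0, -2.4]
grip_width: 0.008
grasp_force: 61.1
```

Call:
{"op": "step_arm", "data": {
  "targets": [
    [-1,0,0,0.001,0,0,0],
    [-1,0,0,0.002,0,0,0],
    [-1,0,0,0.002,0,0,0]
  ]
}}

```text
time_s: 9.62
tcp_pos: [0.5151, 0.0043, 0.0189]
tcp_rot: [-3.142, 0.0, 0.32]
ft_force: [0.1, -0.5, -2.4]
grip_width: 0.0082
grasp_force: 61.1
```

```bash
python3 -c "
from h import *
st()"
```

```text
unit mm [[-12.72   0.43  18.9 ]] yaw-rel 0.06 F unit [-0.07 -0.51 -2.42] M [ 0.023 -0.036  0.035] t 9.62
```

No contact yet, so I'll creep down.

Call:
{"op": "step_arm", "data": {
  "targets": [
    [-1,0,0,0.0006,0,0,0],
    [-1,0,0,0.001,0,0,0],
    [-1,0,0,0.001,0,0,0]
  ]
}}

```text
time_s: 10.0
tcp_pos: [0.5153, 0.0043, 0.0183]
tcp_rot: [3.142, -0.0, 0.32]
ft_force: [-2.2, -0.5, 0.5]
grip_width: 0.0087
grasp_force: 61.6
```

Call:
{"op": "step_arm", "data": {
  "targets": [
    [-1,0,0,0.0005,0,0,0],
    [-1,0,0,0.0005,0,0,0]
  ]
}}

```text
time_s: 10.25
tcp_pos: [0.5153, 0.0043, 0.0182]
tcp_rot: [-3.142, 0.0, 0.32]
ft_force: [-2.0, -0.8, 5.4]
grip_width: 0.0082
grasp_force: 62.2
```

Contact came at the predicted height (lid underside about 40 mm). I'll ease off slightly and slide.

Call:
{"op": "step_arm", "data": {
  "targets": [
    [-1,0,0,-0.0004,0,0,0],
    [-1,0.002,0,-0.0004,0,0,0],
    [-1,0.004,0,-0.0004,0,0,0],
    [-1,0.006,0,-0.0004,0,0,0],
    [-1,0.008,0,-0.0004,0,0,0],
    [-1,0.008,0,-0.0004,0,0,0]
  ]
}}

```text
time_s: 11.0
tcp_pos: [0.5215, 0.0064, 0.0183]
tcp_rot: [-3.141, 0.003, 0.32]
ft_force: [-5.0, -1.6, 7.3]
grip_width: 0.0078
grasp_force: 62.5
```

Call:
{"op": "step_arm", "data": {
  "targets": [
    [-1,0.001,0,0,0,0,0],
    [-1,0.002,0,0,0,0,0],
    [-1,0.003,0,0,0,0,0],
    [-1,0.003,0,0,0,0,0]
  ]
}}

```text
time_s: 11.5
tcp_pos: [0.5241, 0.0073, 0.0182]
tcp_rot: [-3.141, 0.004, 0.32]
ft_force: [-6.3, -2.0, 8.2]
grip_width: 0.0081
grasp_force: 62.6
```

```bash
python3 -c "
from h import *
st()"
```

```text
unit mm [[-3.27  0.4  18.24]] yaw-rel 0.1 F unit [-6.62  0.07  8.2 ] M [ 0.036  0.924 -0.021] t 11.5
```

Call:
{"op": "step_arm", "data": {
  "targets": [
    [-1,0.001,0,-0.0005,0,0,0],
    [-1,0.002,0,-0.0005,0,0,0],
    [-1,0.003,0,-0.0005,0,0,0],
    [-1,0.003,0,-0.0005,0,0,0]
  ]
}}

```text
time_s: 12.0
tcp_pos: [0.5286, 0.0088, 0.0183]
tcp_rot: [-3.142, -0.0, 0.32]
ft_force: [-2.2, -0.6, 0.3]
grip_width: 0.0081
grasp_force: 61.7
```

```bash
python3 -c "
from h import *
st()"
```

```text
unit mm [[ 1.52  0.4  18.26]] yaw-rel 0.06 F unit [-2.29  0.12  0.3 ] M [ 0.008  0.356 -0.044] t 12.0
```

Low friction now and nearly home, so I'll creep to the stop.

Call:
{"op": "step_arm", "data": {
  "targets": [
    [-1,0.0005,0,0,0,0,0],
    [-1,0.001,0,0,0,0,0],
    [-1,0.001,0,0,0,0,0]
  ]
}}

```text
time_s: 12.38
tcp_pos: [0.5289, 0.0089, 0.0183]
tcp_rot: [-3.141, 0.001, 0.32]
ft_force: [-4.4, -2.0, 2.7]
grip_width: 0.008
grasp_force: 61.9
```

```bash
python3 -c "
from h import *
st()"
```

```text
unit mm [[ 1.87  0.46 18.26]] yaw-rel 0.07 F unit [-4.79 -0.5   2.67] M [-0.026  0.66  -0.019] t 12.38
```

Call:
{"op": "step_arm", "data": {
  "targets": [
    [-1,0.0005,0,-0.0003,0,0,0],
    [-1,0.001,0,-0.0003,0,0,0],
    [-1,0.001,0,-0.0003,0,0,0]
  ]
}}

```text
time_s: 12.75
tcp_pos: [0.5289, 0.0089, 0.0183]
tcp_rot: [-3.141, 0.003, 0.32]
ft_force: [-5.0, -3.6, 2.7]
grip_width: 0.0081
grasp_force: 61.9
```

```bash
python3 -c "
from h import *
st()"
```

```text
unit mm [[ 1.8   0.46 18.26]] yaw-rel 0.09 F unit [-5.86 -1.81  2.73] M [-0.266  0.964 -0.03 ] t 12.75
```

The stop is felt at TCP unit x = 1.8 mm, and vision agrees the lid is home. I'll relax, release and rise.

Call:
{"op": "step_arm", "data": {
  "targets": [
    [-1,-0.0012,0.0003,0,0,0,0],
    [-1,-0.0012,0.0003,0,0,0,0],
    [-0.3,-0.0012,0.0003,0,0,0,0],
    [-0.3,-0.0012,0.0003,0,0,0,0],
    [-0.3,-0.0012,0.0003,-0.005,0,0,0],
    [-0.3,-0.0012,0.0003,-0.03,0,0,0],
    [-0.3,-0.0012,0.0003,-0.07,0,0,0],
    [-0.3,-0.0012,0.0003,-0.11,0,0,0],
    [-0.3,-0.0012,0.0003,-0.11,0,0,0],
    [-0.3,-0.0012,0.0003,-0.11,0,0,0]
  ]
}}

```text
time_s: 14.0
tcp_pos: [0.5292, 0.0087, 0.1287]
tcp_rot: [3.142, -0.0, 0.32]
ft_force: [-0.7, 0.7, -0.5]
grip_width: 0.0298
grasp_force: 0.0
```

```bash
python3 - <<'E'
from h import *
o=st(); c=wrist("w9")
print(unit_in_tool(c))
hsv=cv2.cvtColor(c["pixels"],cv2.COLOR_BGR2HSV)
# predicted wing/rib/lid pixel positions if home
q=Q
for n,p in dict(wingtop=[-.042,0,.085],rib=[.002,0,.066],lidnear=[-.065,0,.05],gap=[.065,0,.05]).items(): print(n,proj(c,W(np.array([p]),q)).round(1))
s=W(np.array([[-.042,0,0]]),q)[0]; print(s); mv((s[0],s[1],.128),95)
g=c["pixels"].max(2)
print(g[100:200:2,282].tolist())
E
```

```text
unit mm [[  2.09   0.2  128.74]] yaw-rel 0.06 F unit [-0.45  0.89 -0.54] M [ 0.028 -0.036  0.031] t 14.0Traceback (most recent call last):
  File "<stdin>", line 3, in <module>
  File "h.py", line 68, in unit_in_tool
    l=next(k for k in range(225,120,-1) if a[k-4]<.62*a[k+2] and a[k-4]<112); rr=next(k for k in range(338,440) if a[k+4]<.45*a[k-2])
StopIteration
```

Call:
{"op": "step_arm", "data": {
  "targets": [
    [-0.3,-0.01,0,0,0,0,-9],
    [-0.3,-0.02,0,0,0,0,-19],
    [-0.3,-0.03,0,0,0,0,-29],
    [-0.3,-0.04,0,0,0,0,-39],
    [-0.3,-0.044,0,0,0,0,-49],
    [-0.3,-0.044,0,0,0,0,-59],
    [-0.3,-0.044,0,0,0,0,-68],
    [-0.3,-0.044,0,0,0,0,-76],
    [-0.3,-0.044,0,0,0,0,-76],
    [-0.3,-0.044,0,0,0,0,-76]
  ]
}}

```text
time_s: 15.3
tcp_pos: [0.4868, -0.0051, 0.1277]
tcp_rot: [-3.14, -0.0, 1.644]
ft_force: [-0.7, -0.2, -0.4]
grip_width: 0.0296
grasp_force: 0.0
```

```bash
python3 - <<'E'
from h import *
np.set_printoptions(linewidth=250)
o=st(); c=wrist("w10")
p=proj(c,W(np.array([[-.042,0,.085]]),Q))[0]; print("pred wing top",p)
# predicted wing line ends for yaw 95
s=W(np.array([[-.042,0,.085]]),Q)[0]
h=cv2.cvtColor(c["pixels"],cv2.COLOR_BGR2HSV); x,y=p.astype(int)
print(h[y-28:y+29:3,x-34:x+35:3,1]); print(h[y-28:y+29:3,x-34:x+35:3,2]) 
E
```

```text
unit mm [[-42.55   0.39 127.71]] yaw-rel 75.95 F unit [-0.69  0.05 -0.4 ] M [ 0.024 -0.036 -0.007] t 15.3
pred wing top [281.48844923 226.82202742]
[[ 28  32  31  34  34  34  34  31  33  28  11   2  11  11  31  33  33  35  22  23  35  34  32]
 [ 33  39  37  34  37  32  33  33  10   9   6   6  12   3   9  31  35  33  34  25  33  33  34]
 [ 43  20  39  37  32  31  33   9   9   3   6  13   9  13   6   3  17  35  32  35 130  34  34]
 [ 28  20  33  34  31  35   9  11  13   5  16  14   9   8   6   5   3  27  33  36  63  34  21]
 [ 44  31  31  31  32  28  18  18  18  12  16  13  15  13   3   5   8   9  32  31  36  27  22]
 [ 22  26  21  37  33  13  11  16   9  14  16   6  16   9   6   8   8  17  30  31  34  22  27]
 [ 16  27   9  34  32   6  18  16  20  16  16   7  19  11   6   6   8  10  15  36  35  22  21]
 [ 27  12  30  32  31   6  18  18  16  14  22   8  18  19   6   3   8  15  22  35  34  22  23]
 [ 18  24  11  33  23  16  18  20  20  21  16   8  18  11   0   8   3  17  31  35  34  23  21]
 [ 20  37  17  33  26  31  23  28  21  15  15  11  19  17   3   8  11  14  35  36  22  22  22]
 [
[... 1959 characters left out ...]
3  94 147 173 173 206 240 239 192]
 [ 39  37  37  37  81 164 165 168 157 104 121 222 152 118 107 167 173 173 172 178 192 193 176]
 [ 38  38  39  40  44 161 167 167 163 105 122 224 152 112 130 170 172 170 174 173 173 172 163]
 [ 35  35  41  42  40 140 167 168 167 114 120 214 150 110 142 170 170 170 160 144 133 129 129]
 [ 30  39  36  37  40  92 168 165 167 162 131 129 125 139 156 136 133 127 128 126 129 131 141]
 [ 35  37  37  36  41  51 160 162 162 157 150 133 124 126 128 127 126 132 140 151 161 170 171]
 [ 32  34  37  35  35  36 102 125 124 125 126 128 126 134 143 154 165 170 171 170 168 170 171]
 [ 30  29  36  39  33  38  43 121 124 134 146 158 165 167 168 166 171 169 171 172 169 171 171]]
```

```bash
cat >> h.py <<'E'
def wingline(c,z,box,th=185):
    a,b,e,f=box; g=c["pixels"].min(2)[b:f,a:e]; m=(g>th).astype(np.uint8)
    n,l,s,_=cv2.connectedComponentsWithStats(m); P=None
    k=max(range(1,n),key=lambda i:s[i,4]*(s[i,2]<s[i,3]*1.0 or s[i,3]<s[i,2])) if n>1 else 0
    print("comps",s[1:].tolist()); k=min((i for i in range(1,n) if s[i,4]>25),key=lambda i:abs(s[i,0]+s[i,2]/2-(e-a)/2)+abs(s[i,1]+s[i,3]/2-(f-b)/2))
    yy,xx=np.where(l==k); w=plane(c,np.c_[xx+a,yy+b],z); m0=w.mean(0); d=np.linalg.svd((w-m0)[:,:2])[2][0]
    t=(w-m0)[:,:2]@d; ctr=m0[:2]+d*(t.max()+t.min())/2
    print("line ctr",ctr.round(4),"len",np.ptp(t).round(4),"yaw",(np.degrees(np.arctan2(d[1],d[0]))%180).round(2),"in unit",inunit(np.r_[ctr,z]).round(2)); return ctr
E
python3 - <<'E'
from h import *
c=dict(np.load("w10.npz")); ct=wingline(c,.085,(262,200,302,250))
T=R.from_euler("xyz",c["tr"]); print("in tool",T.inv().apply(np.r_[ct,.085]-c["tp"])*1e3)
E
```

```text
comps [[0, 0, 7, 8, 29], [18, 11, 3, 30, 89], [0, 24, 4, 7, 16]]
line ctr [ 0.487  -0.0044] len 0.0225 yaw 94.21 in unit [[-42.15   0.9   85.  ]]
in tool [ 0.57432046  0.34571812 42.7075338 ]
```

Call:
{"op": "step_arm", "data": {
  "targets": [
    [-0.3,0,0.0003,0.03,0,0,0],
    [-0.3,0,0.0003,0.055,0,0,0],
    [-0.3,0,0.0003,0.07,0,0,0],
    [-0.3,0,0.0003,0.082,0,0,0],
    [-0.3,0,0.0003,0.088,0,0,0],
    [-0.3,0,0.0003,0.092,0,0,0],
    [-0.3,0,0.0003,0.092,0,0,0]
  ]
}}

```text
time_s: 16.23
tcp_pos: [0.4881, -0.0051, 0.0369]
tcp_rot: [3.141, 0.0, 1.646]
ft_force: [0.4, -0.3, 0.1]
grip_width: 0.0297
grasp_force: 0.0
```

```bash
python3 - <<'E'
from h import *
np.set_printoptions(linewidth=250)
st()
c=dict(np.load("top0.npz")); g=c["pixels"].max(2); print(g[234:260,214:246])
K=6; b=cv2.resize(g[234:260,214:246],None,fx=K,fy=K,interpolation=cv2.INTER_CUBIC)
for th in(100,120,140):
    m=(b<th).astype(np.uint8); n,l,s,ce=cv2.connectedComponentsWithStats(m)
    for k in range(1,n):
        if 150<s[k,4]<4000 and s[k,0]>0 and s[k,1]>0 and s[k,0]+s[k,2]<b.shape[1] and s[k,1]+s[k,3]<b.shape[0]:
            yy,xx=np.where(l==k); w=plane(c,np.c_[214+(xx+.5)/K-.5,234+(yy+.5)/K-.5],.038); d=np.linalg.svd((w-w.mean(0))[:,:2],full_matrices=False)[2][0]; t=(w-w.mean(0))[:,:2]@d
            print(th,s[k],"yaw",np.degrees(np.arctan2(d[1],d[0]))%180,"len",np.ptp(t),"ctr unit",inunit(w.mean(0)))
E
```

```text
unit mm [[-41.31  -0.1   36.85]] yaw-rel 76.06 F unit [ 0.29 -0.42  0.11] M [-0.006 -0.034  0.035] t 16.23
[[235 241 242 219 176 186 217 239 246 246 246 246 245 215 191 199 242 250 250 250 248 246 244 244 244 178 116 178 210 244 251 251]
 [218 189 198 193 233 245 246 245 246 246 246 245 226 202 200 200 201 200 240 250 251 248 245 245 244 189 105 185 221 244 250 251]
 [123 157 231 245 246 245 246 246 249 251 251 246 232 216 206 198 193 195 196 198 241 247 245 245 244 209 114 184 208 233 249 251]
 [157 170 229 245 246 246 246 249 251 251 250 240 230 231 219 166 114 103 111 149 186 232 244 246 244 244 177 119 187 212 244 251]
 [170 171 191 243 251 251 251 251 250 249 235 224 232 231 231 231 218 164 137 114  88 121 223 243 243 243 206 107 176 220 245 251]
 [150 179 200 242 251 251 251 250 216 154 214 230 231 232 231 230 232 229 217 179 126  88  89 144 168 229 210 114 154 193 229 248]
 [202 183 201 241 250 251 250 218 136 181 224 231 231 231 230 231 231 175 157 213 202 138  98  93 145 217 239 178 118 186 214 244]
 [218 191 199 200 243 251 243 179 149 213 229 232 232 231 230 232 214 145 11
[... 2595 characters left out ...]
21155239867996507 ctr unit [[-31.90633058 -16.48667933  38.        ]]
120 [ 93  44  27  36 359] yaw 141.9710637503915 len 0.013886823931429607 ctr unit [[-37.95329502  -6.68548159  38.        ]]
120 [ 67 104  16  17 206] yaw 154.09298351845626 len 0.005814062386023944 ctr unit [[-52.30190426   9.47481651  38.        ]]
140 [ 95  18  59  35 543] yaw 59.17648707153842 len 0.02283501155349931 ctr unit [[-31.96458488 -16.43029443  38.        ]]
140 [  65   40   57   83 1342] yaw 149.69527023076057 len 0.03131007693838886 ctr unit [[-44.07667884   0.2142044   38.        ]]
140 [ 33 115  61  34 496] yaw 58.808789431766996 len 0.023518115850898566 ctr unit [[-57.05024477  16.50525217  38.        ]]
```

Call:
{"op": "step_arm", "data": {
  "targets": [
    [-0.3,0,0,0.003,0,0,0],
    [-0.3,0,0,0.003,0,0,0],
    [-0.3,0,0,0.003,0,0,0]
  ]
}}

```text
time_s: 16.6
tcp_pos: [0.488, -0.0051, 0.0338]
tcp_rot: [3.141, 0.0, 1.646]
ft_force: [-0.4, -0.3, -0.0]
grip_width: 0.0297
grasp_force: 0.0
```

```bash
python3 - <<'E'
from h import *
st(); c=wrist("w11"); print(proj(c,np.array([[.487,-.0044,.085]])))
p=proj(c,np.array([[.487,-.0044,.085]]))[0].astype(int)
try:
    ct=wingline(c,.085,(p[0]-25,p[1]-60,p[0]+25,p[1]+45),170); print(R.from_euler("xyz",c["tr"]).inv().apply(np.r_[ct,.085]-c["tp"])*1e3)
except Exception as e: print(e)
print(c["pixels"].max(2)[p[1]-30:p[1]+60:8,p[0]-40:p[0]+41:4])
E
```

```text
unit mm [[-41.42  -0.05  33.83]] yaw-rel 76.07 F unit [-0.47 -0.13 -0.05] M [ 0.022 -0.011  0.029] t 16.6
[[278.11155102 297.50154702]]
comps [[24, 66, 3, 14, 41]]
line ctr [ 0.4874 -0.0113] len 0.0076 yaw 94.4 in unit [[-43.9   -5.76  85.  ]]
[ -6.14064791  -1.01484875 -51.16974032]
[[ 87  88  76  43  69  67  71  51  60  58  58  60  52  56  68  69  69  86
  164  33  88]
 [ 85  85  42  30  68  66  70  59  63  74 130  67  64  57  68  70  67  69
  156  22  71]
 [ 86  84  34  28  66  69  70  58  62  68 163  68  69  60  69  68  63  79
  161  24  32]
 [ 86  58  26  29  89  68  68  56  61  69 165  68  62  63  83  71  90 166
  138  21  24]
 [ 86  32  30  23 160 164 140  62  72  68 163  71  62  64 136 166 169 169
  136  18  18]
 [114  37  18  25 154 165 166 109  74  80 195  79  79  85 122 124 123 125
  118  15  21]
 [ 31  34  22  24  23  65 125 104  68  77 195  78  77 130 166 168 168 170
  167  23  13]
 [ 28  31  16  22  25  66 167 165 164 144 166 167 168 167 167 167 168 168
  166  78  22]
 [ 23  32  25  24  23  23 117 165 161 144 161 166 168 161 141  91  49  22
   19  19  22]
 [ 25  33  22  17  21  19  17  29  21  24  16  21  17  25  19  23  21  19
   13  19  28]
 [ 24  62  25  21  19  20  15  21  25  21  17  20  20  16  19  13  15  21
   19  15  26]
 [ 18  15  20  14  19  23  15  23  23  17  19  18  20  18  12  15  19  20
   24  20  23]]
```

Call:
{"op": "step_arm", "data": {
  "targets": [
    [-0.3,0.0007,-0.001,0,0,0,0],
    [-0.3,0.0007,-0.001,0,0,0,0],
    [-1,0.0007,-0.001,0,0,0,0],
    [-1,0.0007,-0.001,0,0,0,0],
    [-1,0.0007,-0.001,0,0,0,0]
  ],
  "newtons": 40
}}

```text
time_s: 17.27
tcp_pos: [0.4864, -0.0045, 0.0336]
tcp_rot: [-3.141, -0.0, 1.646]
ft_force: [-0.7, 0.0, 0.5]
grip_width: 0.0107
grasp_force: 43.2
```

```bash
python3 -c "
from h import *
st()"
```

```text
unit mm [[-42.72   1.    33.58]] yaw-rel 76.07 F unit [-0.63  0.21  0.46] M [-0.041  0.143  0.034] t 17.27
```

Call:
{"op": "step_arm", "data": {
  "targets": [
    [-1,0,0,0,0,0,-6],
    [-1,0,0,0,0,0,-13],
    [-1,0,0,0,0,0,-20],
    [-1,0,0,0,0,0,-28],
    [-1,0,0,0,0,0,-36],
    [-1,0,0,0,0,0,-44],
    [-1,0,0,0,0,0,-51],
    [-1,0,0,0,0,0,-55],
    [-1,0,0,0,0,0,-55]
  ]
}}

```text
time_s: 18.4
tcp_pos: [0.4858, -0.0047, 0.0334]
tcp_rot: [-3.14, -0.002, 2.606]
ft_force: [-2.8, -1.7, 1.2]
grip_width: 0.0105
grasp_force: 43.2
```

```bash
python3 -c "
from h import *
st();o=get_obs();print(np.degrees(o['tcp_rot'][2]),o['grip_width'])"
```

```text
unit mm [[-43.41   1.    33.36]] yaw-rel 131.04 F unit [-3.24 -0.77  1.18] M [-0.078  0.486 -0.044] t 18.4
149.28796964532157 0.010513595676482412
```

Call:
{"op": "step_arm", "data": {
  "targets": [
    [-1,0,0,0.001,0,0,0],
    [-1,0,0,0.002,0,0,0],
    [-1,0,0,0.003,0,0,0],
    [-1,0,0,0.003,0,0,0]
  ]
}}

```text
time_s: 18.9
tcp_pos: [0.4859, -0.0047, 0.0304]
tcp_rot: [-3.14, -0.002, 2.606]
ft_force: [-4.9, -2.9, 3.2]
grip_width: 0.0109
grasp_force: 43.4
```

Call:
{"op": "step_arm", "data": {
  "targets": [
    [-1,0,0,0.001,0,0,0],
    [-1,0,0,0.002,0,0,0],
    [-1,0,0,0.002,0,0,0]
  ]
}}

```text
time_s: 19.27
tcp_pos: [0.4859, -0.0047, 0.0286]
tcp_rot: [-3.14, -0.002, 2.606]
ft_force: [-4.5, -2.6, 3.2]
grip_width: 0.0105
grasp_force: 43.6
```

```bash
python3 -c "
from h import *
st()"
```

```text
unit mm [[-43.3    1.02  28.56]] yaw-rel 131.06 F unit [-5.12 -1.01  3.16] M [-0.224  0.983  0.071] t 19.27
```

The pin is going in at spring force only. I'll continue.

Call:
{"op": "step_arm", "data": {
  "targets": [
    [-1,0,0,0.001,0,0,0],
    [-1,0,0,0.002,0,0,0],
    [-1,0,0,0.003,0,0,0],
    [-1,0,0,0.003,0,0,0]
  ]
}}

```text
time_s: 19.77
tcp_pos: [0.4859, -0.0047, 0.0258]
tcp_rot: [-3.14, -0.002, 2.606]
ft_force: [-5.0, -3.3, 6.0]
grip_width: 0.0108
grasp_force: 43.8
```

Call:
{"op": "step_arm", "data": {
  "targets": [
    [-1,0,0,0.001,0,0,0],
    [-1,0,0,0.002,0,0,0],
    [-1,0,0,0.002,0,0,0]
  ]
}}

```text
time_s: 20.15
tcp_pos: [0.4859, -0.0047, 0.0239]
tcp_rot: [-3.14, -0.002, 2.606]
ft_force: [-6.3, -3.0, 5.9]
grip_width: 0.0108
grasp_force: 43.9
```

```bash
python3 -c "
from h import *
st()"
```

```text
unit mm [[-43.24   1.    23.94]] yaw-rel 131.07 F unit [-6.93 -0.85  5.88] M [-0.122  1.094 -0.015] t 20.15
```

Call:
{"op": "step_arm", "data": {
  "targets": [
    [-1,0,0,0.001,0,0,0],
    [-1,0,0,0.002,0,0,0],
    [-1,0,0,0.0025,0,0,0],
    [-1,0,0,0.0025,0,0,0]
  ]
}}

```text
time_s: 20.65
tcp_pos: [0.4859, -0.0047, 0.0216]
tcp_rot: [-3.14, -0.002, 2.606]
ft_force: [-5.6, -2.7, 7.6]
grip_width: 0.011
grasp_force: 44.1
```

```bash
python3 -c "
from h import *
st()"
```

```text
unit mm [[-43.24   1.    21.64]] yaw-rel 131.07 F unit [-6.18 -0.77  7.58] M [-0.102  1.197 -0.027] t 20.65
```

Call:
{"op": "step_arm", "data": {
  "targets": [
    [-1,0,0,0.0004,0,0,0],
    [-1,0,0,0.0004,0,0,6],
    [-1,0,0,0.0004,0,0,13],
    [-1,0,0,0.0004,0,0,20],
    [-1,0,0,0.0004,0,0,20]
  ]
}}

```text
time_s: 21.28
tcp_pos: [0.4861, -0.0045, 0.0214]
tcp_rot: [-3.14, -0.001, 2.256]
ft_force: [-5.6, -2.4, 7.2]
grip_width: 0.0107
grasp_force: 44.1
```

```bash
python3 -c "
from h import *
st()"
```

```text
unit mm [[-42.98   1.08  21.36]] yaw-rel 111.01 F unit [-6.04 -0.5   7.19] M [-0.025  1.118 -0.031] t 21.27
```

It turns freely with no torque. I'll turn the remaining 70°, in two parts.

Call:
{"op": "step_arm", "data": {
  "targets": [
    [-1,0,0,0,0,0,7],
    [-1,0,0,0,0,0,14],
    [-1,0,0,0,0,0,21],
    [-1,0,0,0,0,0,28],
    [-1,0,0,0,0,0,35],
    [-1,0,0,0,0,0,42],
    [-1,0,0,0,0,0,49],
    [-1,0,0,0,0,0,56],
    [-1,0,0,0,0,0,60],
    [-1,0,0,0,0,0,60]
  ]
}}

```text
time_s: 22.52
tcp_pos: [0.487, -0.0045, 0.0216]
tcp_rot: [-3.141, 0.0, 1.209]
ft_force: [-5.4, -1.4, 7.1]
grip_width: 0.0109
grasp_force: 44.1
```

```bash
python3 -c "
from h import *
st()"
```

```text
unit mm [[-42.2    0.83  21.59]] yaw-rel 51.03 F unit [-5.59  0.38  7.1 ] M [-0.073  1.017 -0.042] t 22.52
```

Call:
{"op": "step_arm", "data": {
  "targets": [
    [-1,0,0,0,0,0,4],
    [-1,0,0,0,0,0,8],
    [-1,0,0,0,0,0,10],
    [-1,0,0,0,0,0,10]
  ]
}}

```text
time_s: 23.02
tcp_pos: [0.4871, -0.0046, 0.0217]
tcp_rot: [3.141, 0.0, 1.035]
ft_force: [-4.9, -2.0, 8.3]
grip_width: 0.011
grasp_force: 44.1
```

```bash
python3 -c "
from h import *
st()"
```

```text
unit mm [[-42.1    0.71  21.65]] yaw-rel 41.04 F unit [-5.32 -0.34  8.33] M [-0.058  0.978 -0.054] t 23.02
```

Call:
{"op": "step_arm", "data": {
  "targets": [
    [-1,0,0,-0.001,0,0,0],
    [-1,0,0,-0.002,0,0,0],
    [-1,0,0,-0.003,0,0,0],
    [-1,0,0,-0.0035,0,0,0],
    [-1,0,0,-0.004,0,0,0],
    [-1,0,0,-0.004,0,0,0]
  ]
}}

```text
time_s: 23.78
tcp_pos: [0.4871, -0.0046, 0.0254]
tcp_rot: [3.141, 0.0, 1.035]
ft_force: [-4.9, -2.5, 5.4]
grip_width: 0.0108
grasp_force: 43.8
```

```bash
python3 -c "
from h import *
st()"
```

```text
unit mm [[-42.1    0.73  25.39]] yaw-rel 41.05 F unit [-5.38 -0.81  5.42] M [-0.168  0.838 -0.01 ] t 23.77
```

Call:
{"op": "step_arm", "data": {
  "targets": [
    [-1,0,0,-0.0004,0,0,0],
    [-1,0,0,-0.0006,0,0,0],
    [-1,0,0,-0.0006,0,0,0]
  ]
}}

```text
time_s: 24.15
tcp_pos: [0.487, -0.0046, 0.0255]
tcp_rot: [3.141, -0.0, 1.035]
ft_force: [-4.0, -2.4, 3.5]
grip_width: 0.0111
grasp_force: 43.6
```

```bash
python3 -c "
from h import *
st()"
```

```text
unit mm [[-42.16   0.74  25.5 ]] yaw-rel 41.06 F unit [-4.5  -1.01  3.54] M [-0.293  0.619 -0.046] t 24.15
```

Raising further moved almost nothing while the load dropped, so the pin is caught in the notches. I'll release and rise.

Call:
{"op": "step_arm", "data": {
  "targets": [
    [-0.3,0,0,-0.0002,0,0,0],
    [-0.3,0,0,-0.0002,0,0,0],
    [-0.3,0,0,-0.0002,0,0,0],
    [-0.3,0,0,-0.01,0,0,0],
    [-0.3,0,0,-0.04,0,0,0],
    [-0.3,0,0,-0.08,0,0,0],
    [-0.3,0,0,-0.12,0,0,0],
    [-0.3,0,0,-0.12,0,0,0],
    [-0.3,0,0,-0.12,0,0,0]
  ]
}}

```text
time_s: 25.28
tcp_pos: [0.4865, -0.0044, 0.1455]
tcp_rot: [3.142, -0.0, 1.035]
ft_force: [0.2, -0.6, -0.2]
grip_width: 0.0298
grasp_force: 0.0
```

```bash
python3 - <<'E'
from h import *
st(); c=wrist("w12")
p=proj(c,W(np.array([[-.042,0,.0765]]),Q))[0].astype(int); print(p)
wingline(c,.0765,(p[0]-25,p[1]-28,p[0]+25,p[1]+28),170)
D=c["depth"]; T=Tcam(c)
def world(u,v):
    a=(np.array([u,v])-[c["cx"],c["cy"]])/c["fx"]; th=np.hypot(*a); d=np.median(D[v-1:v+2,u-1:u+2]); return (T@np.r_[a/th*np.tan(th)*d,d,1])[:3]
print("wing top z",world(p[0],p[1]))
for n,q in dict(lid_side=[-.042,-.025,.05],rim=[-.03,-.043,.05],lid2=[.04,.015,.05],lid3=[-.055,.02,.05]).items():
    u,v=proj(c,W(np.array([q]),Q))[0].astype(int); print(n,(u,v),world(u,v).round(4))
# top view: gap between lid far edge and lip; tongue visible?
t=camera("top"); 
for x in(.055,.06,.063,.065,.0657,.0665,.068,.072):
    u,v=proj(t,W(np.array([[x,0,.05]]),Q))[0]; print(x,(u.round(1),v.round(1)),t["pixels"].max(2)[int(round(v)),int(round(u))],end="; ")
E
```

```text
unit mm [[-42.55   1.1  145.45]] yaw-rel 41.07 F unit [-0.01 -0.61 -0.22] M [ 0.026  0.091 -0.003] t 25.27
[282 215]
comps [[0, 0, 34, 44, 393], [43, 0, 7, 31, 145], [24, 14, 3, 29, 85], [39, 33, 1, 1, 1]]
line ctr [ 0.4873 -0.0048] len 0.0237 yaw 59.26 in unit [[-41.98   0.5   76.5 ]]
wing top z [ 0.48721813 -0.00487389  0.07563513]
lid_side (np.int64(303), np.int64(223)) [ 0.4949 -0.0291  0.0487]
rim (np.int64(326), np.int64(226)) [ 0.5115 -0.0425  0.0484]
lid2 (np.int64(333), np.int64(124)) [0.5607 0.0348 0.049 ]
lid3 (np.int64(255), np.int64(202)) [0.4683 0.0098 0.0487]
0.055 (np.float64(213.0), np.float64(201.7)) 105; 0.06 (np.float64(212.2), np.float64(199.4)) 93; 0.063 (np.float64(211.8), np.float64(198.1)) 90; 0.065 (np.float64(211.5), np.float64(197.2)) 83; 0.0657 (np.float64(211.3), np.float64(196.9)) 83; 0.0665 (np.float64(211.2), np.float64(196.5)) 83; 0.068 (np.float64(211.0), np.float64(195.8)) 80; 0.072 (np.float64(210.4), np.float64(194.1)) 66;
```

The checks agree:
- The wing top is at about 76.5 mm, which means the stud is 8.5 mm down.
- The wing has turned 90° from where it entered the slot.
- The stud axis is at unit (-42.0, 0.5) mm, so the lid is home, and it sits level with the rims.

I'll hand it in.

```bash
python3 -c "
from cell import finish_job
print(finish_job())"
```

```text
the job is handed in; nothing more can be done
None
```

I handed in the job, but the hand-in gave no pass or fail result: by my measurements the lid is home and level with its tongue under the lip, the stud went through the slot and a quarter turn clockwise, and it stays about 8.5 mm down by itself with the gripper clear; the gripper went nowhere near the slide box, bottles or tape, though I did not re-measure them at the end.

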